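Hook a shaker's brake return spring onto its post

ROBOT

A 6-joint arm with a two-finger parallel gripper is mounted at the origin on the work surface. World frame = base frame: x ahead of the robot, y to its left, z up, the work surface at z = 0. Lengths are in m, angles in rad, forces in N, time in s.
With the tool pointing down it reaches from about 0.375 to 0.925 m from the base axis. Payload 5.7 kg.
Tool frame: the origin (TCP) lies at the very end of the fingers, on their centre line; the grasp point (between the pads) lies 19 mm behind it (env.grasp_offset is the distance from the TCP to the grasp point, in m); z points along the fingers, y is the direction in which the jaws open and shut (so a half turn about z gives the same grasp; the last joint's range is limited). The gripper opens to 85 mm and grips with 20 to 120 N. Pads are 22 mm wide; open, the fingers measure 114 mm over their backs; the gripper's body (76 mm by 85 mm) begins 54 mm behind the grasp point. The pads swing forward as they close: fully open they stand 13 mm farther back than shut.
Start: joints at [1.076, 0.359, 1.51, -0, 1.272, -0.115], TCP at [0.222, 0.557, 0.201] pointing down, gripper open.
Joint ranges: [-2.97, 2.97], [-1.01, 2.36], [0.21, 2.38], [-0.96, 4.11], [0.2, 2.71], [-2.98, 2.98]. Speed limits (rad/s): [2.39, 2.39, 3.14, 3.14, 3.14, 3.14].

INTERFACE

Orientations are given as a 3x3 rotation matrix whose columns are the frame's x, y, z axes.
In Python, from cell import env, viewer, sign_off, finder gives the robot as it stands. The module is installed in compiled form; this text tells all that it offers.
- The arm moves only by the tool apply_moves, never from a script. Its argument "series" is a list of rows, each an object of numbers: "wx", "wy", "wz": the turn, a rotation vector about the tool's x, y, z in units of 5 degrees (1.0 is 5 degrees); "dx", "dy", "dz": the shift along the tool's x, y, z in units of 30 mm (1.0 is 30 mm); "fingers": the opening, from -1 (shut) to 1 (fully open). A call has 1 to 20 rows; each row shifts and turns the pose as measured when the row begins, along the tool's axes as they then stand; what a row does not reach is not made up. A row lasts 1/12 s, in which the tool goes at most 41.7 mm and 7.16 degrees, less where a joint would pass 70% of its speed; a pose out of reach is approached as far as the arm can. A call is refused whole if a number of a shift passes 1 or a number of a turn 1, either way. A call with a gripper value outside its range is refused whole. The fingers move at their own pace and stop on an object; the grip force is fixed at half the most. Time passes only in rows, so rows that do not move let the fingers close. It gives the time, the measured TCP pose, the force and the opening at its end, in the units of the state.
- env.sense(): the state, without advancing time (a new reading comes with each control period).
- viewer.snapshot(name): name is "side" or "top"; returns the picture (480x640x3 uint8, blue, green, red); there is no depth.
- viewer.camera_info(name): a dict with "fx", "fy", "cx", "cy" (pixels), "k1" (the pictures are not rectified: a ray, as slopes to the right and down, at radius r is drawn at 1 + k1 r^2 times it, then the intrinsics apply), "extrinsics" (4x4, takes a point from camera to world coordinates). Camera axes: x right, y down, z forward; pixel columns grow to the right and rows downward; lengths in m; the calibration is good to about 2 mm. A picture is of the moment at which its call begins. camera_info takes no time and is no camera call.
- sign_off(): hands the job in, once; it reports no verdict.
Trained networks look in the newest picture that a camera, given by its name, has taken for a name from the list of things; names that differ only in an ending like _2 or _b are one class to them, and where a whole thing is asked for, a point or a joint stands for the part that bears it (a point fixed in the world has none). Each returns a list of dicts, best first, with "confidence" (0 to 1); they miss things now and then, are a little off and sometimes report something else, mostly with a low value. They report only what shows in the picture. A call takes as long as a camera call. They do not tell look-alikes from the thing itself.
- finder.find_in(target, camera): "xy" ([column, row] in pixels, amid what is visible of it).
- finder.cut_out(target, camera): "mask" (480x640 bool, what is visible of it) and "xy" ([column, row] in pixels, amid what is visible of it).
- finder.tip_of(target, camera): "xy" ([column, row] in pixels: a listed point, or the origin of a listed thing).
The state is a dict: "t": time; "qpos": joint angles; "qd": joint speeds; "effort": joint torques, N m; "position": TCP position; "eef_rot": TCP orientation; "contact_force": force on the tool from outside, world axes, zero at the start; "ft_torque": the same for the moment, N m; "opening": opening from 0.0 (shut) to 1.0 (fully open).
Only numpy, scipy, OpenCV 4.12 (cv2) and the standard library are available. Lean on these libraries where they do the work, as an engineer would, in place of code of your own. Each camera call takes 0.05 s, during which the arm holds its last target. There are 200 camera calls.

TASK

Refit the brake return spring on the opened shaker drive: take the spring puller from its stand, put its pin into the small eye at the end of the spring's orange hook, stretch the spring and press the hook gently down over the red-headed post until it rests on the post's collar, then ease it back, never letting it snap, so that it bears on the post's neck under the head. Use only the puller on the spring and hook, do not over-stretch or force it, leave the tube rack, jar and tip box alone, and hang the puller back in its stand.

Things in the scene. Friction and masses are not known exactly. Their poses are not given: they have to be found in the camera images.
- deck: Opened shaker drive, fixed: aluminium plate 300 x 150 x 12 mm, blue rails 22 mm high along the long sides, steel drum (top at 32 mm) and yellow brake arm at the -x end, black pulley (top at 36 mm) on the -y side by the post. Origin at the centre of its underside, z up. The spring runs from the yellow arm roughly along +x. Nothing is over 56 mm high but the raised hook (to 88 mm).
- spring_pivot (a point): Where the coil spring is anchored to the yellow arm, 36 mm above the bench; axes as the deck. The spring turns freely sideways about this point (0.5 rad either way) and can be pushed down about it.
- swivel (a joint): Sideways angle of the spring about spring_pivot, rad: 0 along the deck's +x, positive to its left (+y). Very light friction; stays where it is left when the spring is free.
- downtilt (a joint): How far the spring is pushed down about spring_pivot, rad. 0: it stands free, sloping up by 0.26 rad; 0.26: level; seated on the post 0.20 to 0.32, by the stud's height. It springs back up: about 2 N at the eye starts it down, about 4 N holds it level; then it meets the post's rigid shoulder and the force jumps (some 15 N per mm).
- spring (a joint): Stretch of the coil spring along its own axis, m: 0 free. Pull is 1.7 N to start plus 140 N/m (about 6.2 N at 32 mm). Stops dead at 55 mm; above 46 mm it is over-stretched. On the post it is stretched 20 to 30 mm.
- hook: Orange flat hook plate 4 mm thick on the spring's end, x outwards along the spring, y left, z up. Origin: spring_pivot when unstretched, moving out with the stretch. Along x from it, mm: throat for the post 90 to 112 (17 wide, open on the +y side 90 to 102), crossbar 112 to 127, then the puller's eye, a 10 x 10 square hole, 127 to 137, end bar to 142.
- hook_eye (a point): Centre of the eye for the puller, at the plate's upper face; axes of the hook.
- hook_bend (a point): Middle of the crossbar's inner face at the outer end of the throat, mid thickness: the face that bears on the far side of the post's neck when hooked; 20 mm nearer the spring than the eye's centre.
- post: Fixed anchor post, z up, origin at its foot on the deck (12 mm above the bench). A stud screwed into its column carries, at mid height: a collar 32 mm across, top at 22 mm (the shoulder the hook plate is pressed down to), a neck 8 mm across to 28 mm, a red head 13 mm across to 32 mm, tapering to 36 mm. The whole stud sits up to 7 mm higher or lower than this, not measured: feel for it.
- post_axis (a point): Point on the post's axis 25 mm above its foot: the middle of the neck if the stud were at mid height (the true neck is up to 7 mm higher or lower). The neck leaves the 4 mm hook plate 2 mm of play between shoulder and head.
- puller: Loose spring puller, 108 mm long, 0.1 to 0.16 kg, origin at its lower tip, z along it to the handle (up). From the tip: steel pin 7 mm across (tapered to 4 mm over the last 4 mm) to 13 mm; shoulder disc 16 mm across to 17 mm; shaft 10 mm across to 52 mm; black flange 40 mm across to 56 mm; blue square handle 24 x 24 mm (sides along x, y) to 108 mm.
- puller_tip (a point): Tip of the puller's pin, on its axis.
- puller_shoulder (a point): On the puller's axis at the underside of the shoulder disc, 13 mm above the tip; it presses on the hook plate when the pin is fully in the eye.
- stand: White puller stand, fixed, 80 x 80 mm foot, top plate 70 x 70 mm with its upper face 66 mm above the bench and a round hole 24 mm across in its middle. The puller hangs upright through the hole on its flange (tip then 14 mm above the bench). Origin at the centre of the underside.
- stand_hole (a point): Centre of the stand's hole at the upper face of its top plate.
- tube_rack: Bystander: loose white rack with three blue-capped tubes, 60 x 130 mm, 90 mm high, origin at the centre of the underside.
- jar: Bystander: loose jar, 60 mm across, 85 mm high, origin at the centre of the underside.
- tip_box: Bystander: loose yellow box, 85 x 120 x 50 mm, origin at the centre of the underside.
There are look-alikes about, which are no part of the job. Leave any black look-alike of the stand alone. There is more than one size of the puller; the one meant has the size given above.

How it is judged:
On the way, in this order (a step that is already met when the one before it is completed fails the run):
1. the puller's pin is in the hook's eye, its shoulder within 9 mm of the plate (distance between puller_shoulder and hook_eye below 0.009 m), for 0.05 s.
2. the puller stretches the spring by more than 20 mm (value of joint spring above 0.02 m and contact force between puller and hook above 2 N), for 0.1 s.
3. the stretched hook, its crossbar still beyond the post's head, is pressed down until it rests on the post (contact force between hook and post above 1.5 N and x of post_axis in the frame of hook_bend below -0.006 m and value of joint spring above 0.02 m), for 0.05 s.
4. the hook is down on the post's neck and bears on it under the spring's pull (x of post_axis in the frame of hook_bend between -0.0058 and -0.002 m and y of post_axis in the frame of hook_bend between -0.006 and 0.006 m and height (world z) of hook_bend below 0.048 m and contact force between hook and post above 3 N and value of joint spring above 0.015 m), for 0.1 s.
At the end, for the whole second after the job is handed in: The hook bears on the post's neck under the head (crossbar face within 5.8 mm of the post's axis along the hook, 6 mm across, over 3 N, spring stretched over 15 mm); the puller, off the hook, hangs at rest on its flange in its stand, within 10 mm of the hole's centre and 0.12 rad of upright (all of step 4 and contact force between puller and hook below 0.1 N and horizontal distance between puller and stand_hole below 0.01 m and height (world z) of puller_shoulder below 0.032 m and angle between puller's own z axis and vertical below 0.12 rad and linear speed of puller below 0.02 m/s and contact force between puller and stand above 0.3 N); the robot touches nothing.
It fails at once if the spring is stretched beyond 46 mm (value of joint spring above 0.046 m).
It fails at once if the spring is let snap back (faster than 0.3 m/s) (velocity of joint spring below -0.3 m/s).
It fails at once if the puller loads the hook, or the hook is pressed on the post, with more than 25 N (contact force between puller and hook above 25 N or contact force between hook and post above 25 N).
It fails at once if the hand touches the hook (contact force between any of the fingers, the arm and hook above 0.5 N).
It fails at once if the tube rack, jar or tip box is moved by more than 20 mm (distance of any of tube_rack, jar, tip_box from where it was at the start of the episode above 0.02 m).
It also fails if it takes over 72 s, if anything falls off the work surface, if the arm or the gripper's body presses on something with over 40 N, if the wrist force passes 120 N, or if a joint passes its speed limit or range.

## Working session

There is one attempt and no reset: what is moved stays moved. The work goes in short steps, Python scripts to look and compute and a tool call to move; the robot and the scene stay as the last step left them, time stands still between calls to the robot, and variables do not carry over. Pictures are saved under pics/ and viewed, about 8 in all and at most 12, crops included, and the job is handed in when it is done.

Besides the shell and the picture viewer there is one more tool, called after ">>>" as name([rows], argument=value, ...), one row to a line, values as JSON. apply_moves: Moves the arm, as the interface text tells. Its arguments: {"type":"object","properties":{"series":{"type":"array","items":{"type":"object","properties":{"wx":{"type":"number"},"wy":{"type":"number"},"wz":{"type":"number"},"dx":{"type":"number"},"dy":{"type":"number"},"dz":{"type":"number"},"fingers":{"type":"number"}}}}},"required":["series"]}

```bash
mkdir -p pics; cat > h.py <<'E'
import numpy as np, cv2
from cell import env, viewer, sign_off, finder
def ray(cam,xy):
    c=viewer.camera_info(cam);E=np.array(c["extrinsics"])
    d=np.array([(xy[0]-c["cx"])/c["fx"],(xy[1]-c["cy"])/c["fy"]]);u=d.copy()
    for _ in range(20): u=d/(1+c["k1"]*(u@u))
    r=E[:3,:3]@np.array([u[0],u[1],1]);return E[:3,3],r/np.linalg.norm(r)
def atz(cam,xy,z):
    o,r=ray(cam,xy);return o+r*(z-o[2])/r[2]
def proj(cam,p):
    c=viewer.camera_info(cam);E=np.array(c["extrinsics"])
    q=E[:3,:3].T@(np.array(p)-E[:3,3]);u=q[:2]/q[2];u=u*(1+c["k1"]*(u@u))
    return np.array([u[0]*c["fx"]+c["cx"],u[1]*c["fy"]+c["cy"]])
def tri(obs):
    A=np.zeros((3,3));b=np.zeros(3)
    for cam,xy in obs:
        o,r=ray(cam,xy);P=np.eye(3)-np.outer(r,r);A+=P;b+=P@o
    p=np.linalg.solve(A,b);return p,[np.linalg.norm((np.eye(3)-np.outer(r,r))@(p-o)) for o,r in [ray(*k) for k in obs]]
E
python3 - <<'E'
from h import *
s=env.sense();print(s["t"],s["position"],s["contact_force"],s["opening"],env.grasp_offset)
for c in("side","top"):
    cv2.imwrite(f"pics/{c}0.png",viewer.snapshot(c));i=viewer.camera_info(c);print(c,i["fx"],i["k1"],np.round(i["extrinsics"],3).tolist())
    for t in["puller_tip","puller_shoulder","puller","stand_hole","stand","hook_eye","hook_bend","spring_pivot","post_axis","post","deck","hook","tube_rack","jar","tip_box"]:
        print(c,t,[(np.round(r["xy"]).tolist(),round(r["confidence"],2)) for r in finder.tip_of(t,c)[:3]])
print(env.sense()["t"])
E
```

```text
0.0 [0.22209118 0.55656054 0.20003153] [-0.50657868  0.78597027  0.34545974] 0.9997408358701051 0.0187
side 528.9365953615123 -0.11077260900438067 [[1.0, -0.006, 0.017, 0.532], [-0.016, -0.767, 0.642, -0.688], [0.009, -0.642, -0.767, 0.892], [0.0, 0.0, 0.0, 1.0]]
side puller_tip [([262.0, 344.0], 0.67)]
side puller_shoulder [([286.0, 383.0], 0.76), ([311.0, 207.0], 0.68)]
side puller [([287.0, 391.0], 0.67), ([265.0, 346.0], 0.59)]
side stand_hole [([283.0, 373.0], 0.82), ([201.0, 399.0], 0.65)]
side stand [([207.0, 417.0], 0.77), ([284.0, 390.0], 0.69), ([287.0, 385.0], 0.61)]
side hook_eye [([312.0, 211.0], 0.71)]
side hook_bend [([314.0, 219.0], 0.67)]
side spring_pivot [([308.0, 266.0], 0.59)]
side post_axis [([321.0, 220.0], 0.59)]
side post [([316.0, 226.0], 0.52)]
side deck [([319.0, 245.0], 0.59)]
side hook []
side tube_rack [([288.0, 172.0], 0.64)]
side jar [([285.0, 389.0], 0.66), ([406.0, 222.0], 0.61), ([314.0, 220.0], 0.36)]
side tip_box [([429.0, 289.0], 0.64), ([317.0, 211.0], 0.63)]
top 498.81375605207086 -0.10632282724537295 [[0.009, -0.992, 0.123, 0.404], [-1.0, -0.005, 0.026, -0.031], [-0.025, -0.123, -0.992, 1.228], [0.0, 0.0, 0.0, 1.0]]
top puller_tip [([288.0, 241.0], 0.73), ([402.0, 282.0], 0.44)]
top puller_shoulder [([406.0, 281.0], 0.47)]
top puller [([403.0, 280.0], 0.67), ([442.0, 260.0], 0.59)]
top stand_hole [([461.0, 323.0], 0.86), ([446.0, 264.0], 0.65)]
top stand [([440.0, 266.0], 0.67), ([456.0, 320.0], 0.6)]
top hook_eye [([285.0, 237.0], 0.7)]
top hook_bend []
top spring_pivot [([336.0, 247.0], 0.6)]
top post_axis [([281.0, 238.0], 0.43)]
top post [([286.0, 238.0], 0.52)]
top deck [([303.0, 238.0], 0.94)]
top hook []
top tube_rack [([203.0, 273.0], 0.85)]
top jar [([282.0, 164.0], 0.94)]
top tip_box [([351.0, 150.0], 0.95)]
1.6
```

View pics/side0.png

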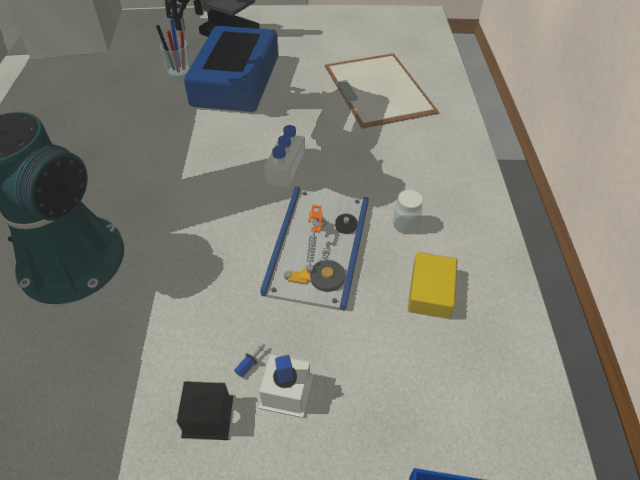

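View pics/top0.png

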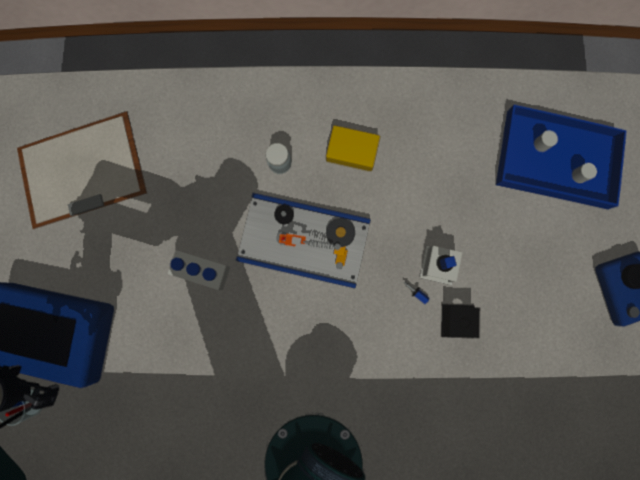

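The side view shows a white stand at (286,385) holding a puller with flange and blue handle, and a second, smaller puller lying at (250,360). The deck's hook is at (316,215) and the arm anchor at (300,273). In the top view the white stand is at (445,265), the lying puller at (417,291) and the hook at (287,239). I'll zoom in on both.

```bash
python3 - <<'E'
import cv2,numpy as np
s=cv2.imread("pics/side0.png");t=cv2.imread("pics/top0.png")
f=lambda im,x,y,w,h:cv2.resize(im[y:y+h,x:x+w],(400,300),interpolation=cv2.INTER_CUBIC)
cv2.imwrite("pics/z0.png",np.vstack([np.hstack([f(s,220,330,120,90),f(t,390,230,80,60)]),np.hstack([f(s,250,185,140,105),f(t,240,190,120,90)])]))
E
```

```text
(no output)
```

View pics/z0.png

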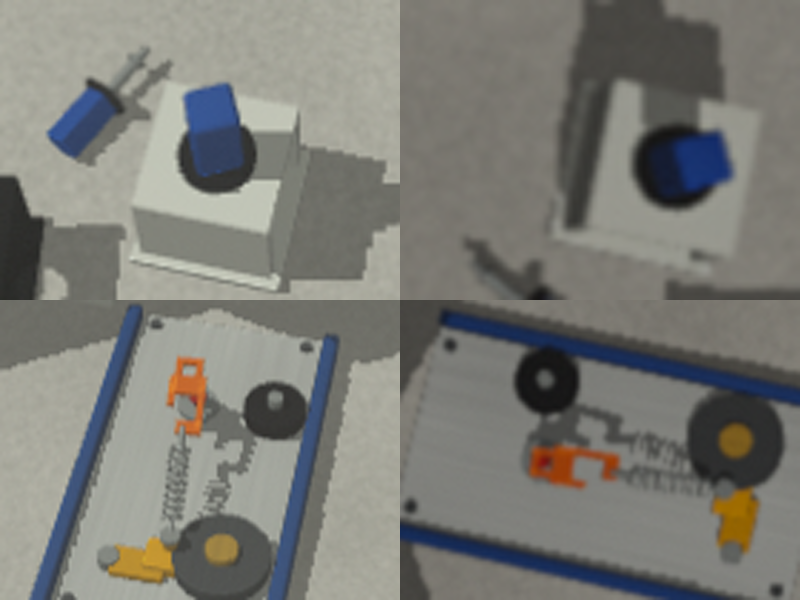

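The top-left crop confirms the hanging puller has the 40 mm flange, and the lying one is smaller. The hook stands over the post: its red head shows through the eye in the top view at about (284,239). Next I'll work out positions.

```bash
python3 - <<'E'
from h import *
s=cv2.imread("pics/side0.png");t=cv2.imread("pics/top0.png")
def blob(im,x,y,w,h,f):
    c=im[y:y+h,x:x+w].astype(int);m=f(c[...,0],c[...,1],c[...,2]).astype(np.uint8)
    n,l,st,ce=cv2.connectedComponentsWithStats(m);k=1+np.argmax(st[1:,4])
    pts=np.argwhere(l==k)[:,::-1]+[x,y]
    return pts,st[k,4],cv2.minAreaRect(pts.astype(np.float32))
blue=lambda b,g,r:(b>110)&(b>r+50)
blk=lambda b,g,r:(b<60)&(g<60)&(r<60)
org=lambda b,g,r:(r>150)&(r>b+80)&(g<140)
for n,im,c,rb,ro in(("side",s,"side",(268,345,40,50),(300,195,40,50)),("top",t,"top",(430,240,35,40),(270,225,60,30))):
    p,a,m=blob(im,*rb,blue);print(n,"blue",a,p.mean(0),m, p.min(0),p.max(0))
    p,a,m=blob(im,*rb,blk);print(n,"blk",a,m,p.min(0),p.max(0))
    p,a,m=blob(im,*ro,org);print(n,"org",a,m,cv2.boxPoints(m).round(1).tolist())
# current handle-top from top view, stand hole
print("flange top",atz("top",(445,263.4),.070),"handletop",atz("top",(450.4,261),.122))
print("stand hole tri",tri([("side",(283,373)),("top",(446,264))]))
print("eye tri",tri([("side",(312,211)),("top",(285,237))]))
print("pivot",atz("side",(308,266),.036),atz("top",(336,247),.036))
print("post",atz("side",(321,220),.037),atz("top",(281,238),.037))
# refit eye: upscaled crop locations
print("puller proj side", proj("side",[*atz("top",(445,263.4),.070)[:2],.122]),proj("side",[*atz("top",(445,263.4),.070)[:2],.07]))
s4=cv2.resize(s[195:285,290:365],None,fx=5,fy=5,interpolation=cv2.INTER_CUBIC);t4=cv2.resize(t[215:275,265:365],None,fx=4,fy=4,interpolation=cv2.INTER_CUBIC)
o=np.zeros((450,800,3),np.uint8);o[:450,:375]=s4;o[:240,400:]=t4;t5=cv2.resize(t[242:282,425:475],None,fx=5,fy=5,interpolation=cv2.INTER_CUBIC);o[250:450,400:650]=t5
cv2.imwrite("pics/z1.png",o)
E
```

```text
side blue 181 [282.66298343 362.4640884 ] ((282.4705810546875, 362.3823547363281), (12.611852645874023, 14.309601783752441), 75.96376037597656) [275 355] [290 370]
side blk 142 ((285.24322509765625, 378.45947265625), (16.111099243164062, 22.35826301574707), 80.53767395019531) [274 369] [296 386]
side org 185 ((315.0, 218.0), (26.0, 12.0), 90.0) [[309.0, 205.0], [321.0, 205.0], [321.0, 231.0], [309.0, 231.0]]
top blue 35 [450.         263.34285714] ((451.0, 262.5), (7.0, 8.0), 90.0) [447 259] [455 266]
top blk 135 ((444.0, 262.5), (14.0, 15.0), 0.0) [437 255] [451 270]
top org 46 ((288.94512939453125, 238.993896484375), (5.190281867980957, 10.380563735961914), 6.340191841125488) [[285.79998779296875, 243.89999389648438], [286.8999938964844, 233.5], [292.1000061035156, 234.10000610351562], [291.0, 244.39999389648438]]
flange top [ 0.4776031  -0.30450434  0.07      ] handletop [ 0.47968704 -0.30443059  0.122     ]
stand hole tri (array([ 0.47723293, -0.30345686,  0.08278563]), [np.float64(0.001840647790664645), np.float64(0.0018406477906647224)])
eye tri (array([0.53222372, 0.06750555, 0.07577716]), [np.float64(0.004470802486444524), np.float64(0.004470802486444474)])
pivot [ 0.51921543 -0.04774915  0.036     ] [ 0.51781116 -0.05133462  0.036     ]
post [0.54706532 0.07549796 0.037     ] [0.5386571  0.08113605 0.037     ]
puller proj side [280.79264637 363.0479935 ] [282.51194304 377.11093949]
```

View pics/z1.png

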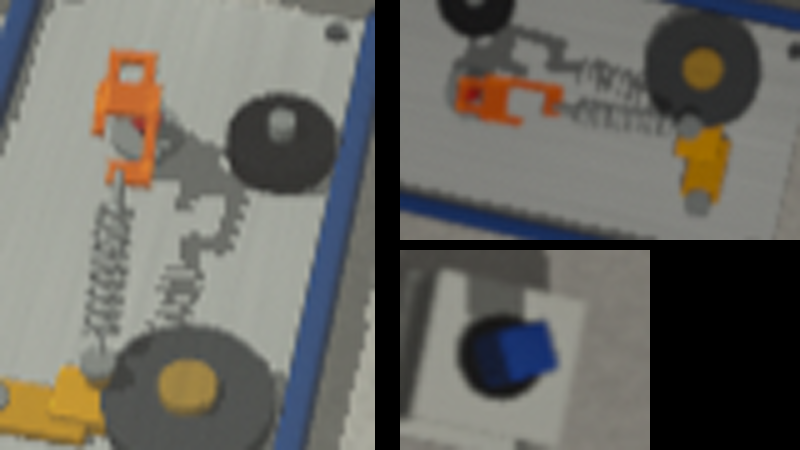

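```bash
python3 - <<'E'
from h import *
s=env.sense();print(np.round(s["eef_rot"],4).tolist())
h=.4
print("eye",tri([("side",(316,209)),("top",(283,238.2))]))
print("head",tri([("side",(317.2,219.5)),("top",(283.6,238.5))]))
print("pivotknob",tri([("side",(309,267)),("top",(337.2,246))]))
for z in(.036,.05):print(z,atz("side",(309,267),z),atz("top",(337.2,246),z))
for z in(.036,.046,.056):print(z,atz("side",(317.2,219.5),z),atz("top",(283.6,238.5),z))
# rails (top view edge line) for deck yaw
a=atz("top",(255,193),.022);b=atz("top",(370,217),.022);print(np.degrees(np.arctan2(*(a-b)[[1,0]])))
E
```

```text
[[-0.9287, 0.3708, -0.0001], [0.3708, 0.9287, -0.0001], [0.0001, -0.0001, -1.0]]
eye (array([0.53514708, 0.07310085, 0.07432122]), [np.float64(0.0011483341495012267), np.float64(0.0011483341495012254)])
head (array([0.53802978, 0.07474141, 0.03933057]), [np.float64(0.0008098556514409219), np.float64(0.0008098556514408876)])
pivotknob (array([ 0.52053909, -0.05400135,  0.04077838]), [np.float64(0.0007711309361812217), np.float64(0.0007711309361812482)])
0.036 [ 0.52123632 -0.0502807   0.036     ] [ 0.52023748 -0.05420374  0.036     ]
0.05 [ 0.52141723 -0.06070366  0.05      ] [ 0.51887424 -0.05392794  0.05      ]
0.036 [0.53885322 0.07791081 0.036     ] [0.53759437 0.07492466 0.036     ]
0.046 [0.5387767  0.06896871 0.046     ] [0.53647501 0.07403843 0.046     ]
0.056 [0.53870018 0.0600266  0.056     ] [0.53535566 0.0731522  0.056     ]
78.28336913107927
```

>>> apply_moves([
  {"dx": -0.93,"dy": -0.544,"fingers": 1},
  {"dx": -0.93,"dy": -0.544,"fingers": 1},
  {"dx": -0.93,"dy": -0.544,"fingers": 1},
  {"dx": -0.93,"dy": -0.544,"fingers": 1},
  {"dx": -0.93,"dy": -0.544,"fingers": 1},
  {"dx": -0.93,"dy": -0.544,"fingers": 1},
  {"dx": -0.93,"dy": -0.544,"fingers": 1},
  {"dx": -0.93,"dy": -0.544,"fingers": 1},
  {"dx": -0.93,"dy": -0.544,"fingers": 1},
  {"dx": -0.93,"dy": -0.544,"fingers": 1},
  {"dx": -0.93,"dy": -0.544,"fingers": 1},
  {"dx": -0.93,"dy": -0.544,"fingers": 1},
  {"dx": -0.93,"dy": -0.544,"fingers": 1},
  {"dx": -0.93,"dy": -0.544,"fingers": 1},
])

```text
validation failed for argument at $.se...
```

>>> apply_moves([
  {"dx": -0.35,"dy": -0.99,"fingers": 1},
  {"dx": -0.35,"dy": -0.99,"fingers": 1},
  {"dx": -0.35,"dy": -0.99,"fingers": 1},
  {"dx": -0.35,"dy": -0.99,"fingers": 1},
  {"dx": -0.35,"dy": -0.99,"fingers": 1},
  {"dx": -0.35,"dy": -0.99,"fingers": 1},
  {"dx": -0.35,"dy": -0.99,"fingers": 1},
  {"dx": -0.35,"dy": -0.99,"fingers": 1},
  {"dx": -0.35,"dy": -0.99,"fingers": 1},
  {"dx": -0.35,"dy": -0.99,"fingers": 1},
  {"dx": -0.35,"dy": -0.99,"fingers": 1},
  {"dx": -0.35,"dy": -0.99,"fingers": 1},
  {"dx": -0.35,"dy": -0.99,"fingers": 1},
  {"dx": -0.35,"dy": -0.99,"fingers": 1},
  {"dx": -0.35,"dy": -0.99,"fingers": 1},
  {"dx": -0.35,"dy": -0.99,"fingers": 1},
])

```text
validation failed for argument at $.se...
```

>>> apply_moves([
  {"wz": 0.98},
  {"wz": 0.98},
  {"wz": 0.98},
  {"wz": 0.98},
  {"wz": 0.98},
  {"wz": 0.98},
  {"wz": 0.98},
  {"wz": 0.98},
  {"wz": 0.98},
  {"wz": 0.98},
  {"wz": 0.98},
])

```text
validation failed for argument at $.se...
```

>>> apply_moves([
  {"dx": -0.93,"dy": -0.544,"dz": 0,"wx": 0,"wy": 0,"wz": 0,"fingers": 1},
])

```text
t: 1.68
position: [0.2404, 0.5352, 0.201]
eef_rot: [[-0.93, 0.368, -0.001], [0.368, 0.93, 0.003], [0.002, 0.003, -1.0]]
contact_force: [0.2, 0.5, 0.2]
opening: 1.0
```

>>> apply_moves([
  {"dx": -1,"dy": -0.58,"dz": 0,"wx": 0,"wy": 0,"wz": 0,"fingers": 1},
  {"dx": -1,"dy": -0.58,"dz": 0,"wx": 0,"wy": 0,"wz": 0,"fingers": 1},
  {"dx": -1,"dy": -0.58,"dz": 0,"wx": 0,"wy": 0,"wz": 0,"fingers": 1},
  {"dx": -1,"dy": -0.58,"dz": 0,"wx": 0,"wy": 0,"wz": 0,"fingers": 1},
  {"dx": -1,"dy": -0.58,"dz": 0,"wx": 0,"wy": 0,"wz": 0,"fingers": 1},
  {"dx": -1,"dy": -0.58,"dz": 0,"wx": 0,"wy": 0,"wz": 0,"fingers": 1},
  {"dx": -1,"dy": -0.58,"dz": 0,"wx": 0,"wy": 0,"wz": 0,"fingers": 1},
  {"dx": -1,"dy": -0.58,"dz": 0,"wx": 0,"wy": 0,"wz": 0,"fingers": 1},
  {"dx": -1,"dy": -0.58,"dz": 0,"wx": 0,"wy": 0,"wz": 0,"fingers": 1},
  {"dx": -1,"dy": -0.58,"dz": 0,"wx": 0,"wy": 0,"wz": 0,"fingers": 1},
  {"dx": -1,"dy": -0.58,"dz": 0,"wx": 0,"wy": 0,"wz": 0,"fingers": 1},
  {"dx": -1,"dy": -0.58,"dz": 0,"wx": 0,"wy": 0,"wz": 0,"fingers": 1},
])

```text
t: 2.68
position: [0.5084, 0.1971, 0.201]
eef_rot: [[-0.933, 0.36, 0.003], [0.36, 0.933, 0.007], [-0.0, 0.008, -1.0]]
contact_force: [1.6, 0.2, 0.2]
opening: 1.0
```

>>> apply_moves([
  {"dx": -0.35,"dy": -1,"dz": 0,"wx": 0,"wy": 0,"wz": 0,"fingers": 1},
  {"dx": -0.35,"dy": -1,"dz": 0,"wx": 0,"wy": 0,"wz": 0,"fingers": 1},
  {"dx": -0.35,"dy": -1,"dz": 0,"wx": 0,"wy": 0,"wz": 0,"fingers": 1},
  {"dx": -0.35,"dy": -1,"dz": 0,"wx": 0,"wy": 0,"wz": 0,"fingers": 1},
  {"dx": -0.35,"dy": -1,"dz": 0,"wx": 0,"wy": 0,"wz": 0,"fingers": 1},
  {"dx": -0.35,"dy": -1,"dz": 0,"wx": 0,"wy": 0,"wz": 0,"fingers": 1},
  {"dx": -0.35,"dy": -1,"dz": 0,"wx": 0,"wy": 0,"wz": 0,"fingers": 1},
  {"dx": -0.35,"dy": -1,"dz": 0,"wx": 0,"wy": 0,"wz": 0,"fingers": 1},
  {"dx": -0.35,"dy": -1,"dz": 0,"wx": 0,"wy": 0,"wz": 0,"fingers": 1},
  {"dx": -0.35,"dy": -1,"dz": 0,"wx": 0,"wy": 0,"wz": 0,"fingers": 1},
  {"dx": -0.35,"dy": -1,"dz": 0,"wx": 0,"wy": 0,"wz": 0,"fingers": 1},
  {"dx": -0.35,"dy": -1,"dz": 0,"wx": 0,"wy": 0,"wz": 0,"fingers": 1},
  {"dx": -0.35,"dy": -1,"dz": 0,"wx": 0,"wy": 0,"wz": 0,"fingers": 1},
  {"dx": -0.35,"dy": -1,"dz": 0,"wx": 0,"wy": 0,"wz": 0,"fingers": 1},
  {"dx": -0.35,"dy": -1,"dz": 0,"wx": 0,"wy": 0,"wz": 0,"fingers": 1},
])

```text
t: 3.93
position: [0.4975, -0.3039, 0.1998]
eef_rot: [[-0.932, 0.361, 0.015], [0.361, 0.932, 0.007], [-0.011, 0.011, -1.0]]
contact_force: [-0.4, 0.2, -0.4]
opening: 0.999
```

>>> apply_moves([
  {"dx": 0,"dy": 0,"dz": 0,"wx": 0,"wy": 0,"wz": 0.98,"fingers": 1},
  {"dx": 0,"dy": 0,"dz": 0,"wx": 0,"wy": 0,"wz": 0.98,"fingers": 1},
  {"dx": 0,"dy": 0,"dz": 0,"wx": 0,"wy": 0,"wz": 0.98,"fingers": 1},
  {"dx": 0,"dy": 0,"dz": 0,"wx": 0,"wy": 0,"wz": 0.98,"fingers": 1},
  {"dx": 0,"dy": 0,"dz": 0,"wx": 0,"wy": 0,"wz": 0.98,"fingers": 1},
  {"dx": 0,"dy": 0,"dz": 0,"wx": 0,"wy": 0,"wz": 0.98,"fingers": 1},
  {"dx": 0,"dy": 0,"dz": 0,"wx": 0,"wy": 0,"wz": 0.98,"fingers": 1},
  {"dx": 0,"dy": 0,"dz": 0,"wx": 0,"wy": 0,"wz": 0.98,"fingers": 1},
  {"dx": 0,"dy": 0,"dz": 0,"wx": 0,"wy": 0,"wz": 0.98,"fingers": 1},
  {"dx": 0,"dy": 0,"dz": 0,"wx": 0,"wy": 0,"wz": 0.98,"fingers": 1},
  {"dx": 0,"dy": 0,"dz": 0,"wx": 0,"wy": 0,"wz": 0.98,"fingers": 1},
  {"dx": 0,"dy": 0,"dz": 0,"wx": 0,"wy": 0,"wz": 0,"fingers": 1},
])

```text
t: 4.93
position: [0.497, -0.3155, 0.1996]
eef_rot: [[-0.202, 0.979, 0.016], [0.979, 0.202, 0.002], [-0.002, 0.016, -1.0]]
contact_force: [-0.4, 0.6, 0.2]
opening: 1.003
```

>>> apply_moves([
  {"dx": 0.49,"dy": -0.48,"dz": 0,"wx": 0.18,"wy": 0,"wz": -0.46,"fingers": 1},
  {"dx": 0,"dy": 0,"dz": 0,"wx": 0,"wy": 0,"wz": 0,"fingers": 1},
  {"dx": 0,"dy": 0,"dz": 0.9,"wx": 0,"wy": 0,"wz": 0,"fingers": 1},
  {"dx": 0,"dy": 0,"dz": 0,"wx": 0,"wy": 0,"wz": 0,"fingers": 1},
])

```text
t: 5.27
position: [0.4805, -0.3047, 0.1729]
eef_rot: [[-0.252, 0.968, 0.003], [0.968, 0.252, -0.004], [-0.005, 0.002, -1.0]]
contact_force: [-0.4, 0.1, -1.4]
opening: 1.002
```

```bash
python3 - <<'E'
from h import *
s=env.sense();print(s["t"],s["position"],np.round(s["eef_rot"],4).tolist())
a=viewer.snapshot("side");b=viewer.snapshot("top")
f=lambda im,x,y,w,h:cv2.resize(im[y:y+h,x:x+w],(400,400),interpolation=cv2.INTER_CUBIC)
cv2.imwrite("pics/z2.png",np.hstack([f(a,230,310,100,100),f(b,400,215,100,100)]))
E
```

```text
5.2667 [ 0.48053772 -0.30471472  0.17292455] [[-0.2518, 0.9678, 0.003], [0.9678, 0.2518, -0.0041], [-0.0047, 0.0019, -1.0]]
```

View pics/z2.png

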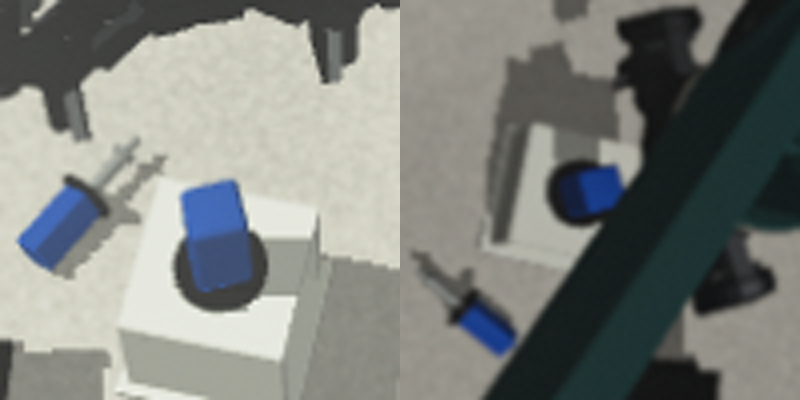

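Picture 5 shows the open fingertips at (250,344) and (313,330), straddling the handle at (283,362) and aligned with its faces. I'll go down.

>>> apply_moves([
  {"dx": 0,"dy": 0,"dz": 0.8,"wx": 0,"wy": 0,"wz": 0,"fingers": 1},
  {"dx": 0,"dy": 0,"dz": 0.8,"wx": 0,"wy": 0,"wz": 0,"fingers": 1},
  {"dx": 0,"dy": 0,"dz": 0.8,"wx": 0,"wy": 0,"wz": 0,"fingers": 1},
  {"dx": 0,"dy": 0,"dz": 0.6,"wx": 0,"wy": 0,"wz": 0,"fingers": 1},
  {"dx": 0,"dy": 0,"dz": 0,"wx": 0,"wy": 0,"wz": 0,"fingers": 1},
])

```text
t: 5.78
position: [0.4924, -0.3145, 0.093]
eef_rot: [[-0.254, 0.967, 0.022], [0.967, 0.254, -0.019], [-0.025, 0.017, -1.0]]
contact_force: [0.2, 0.3, -0.1]
opening: 1.004
```

>>> apply_moves([
  {"dx": 0,"dy": 0,"dz": 0,"wx": 0,"wy": 0,"wz": 0,"fingers": -1},
  {"dx": 0,"dy": 0,"dz": 0,"wx": 0,"wy": 0,"wz": 0,"fingers": -1},
  {"dx": 0,"dy": 0,"dz": 0,"wx": 0,"wy": 0,"wz": 0,"fingers": -1},
  {"dx": 0,"dy": 0,"dz": 0,"wx": 0,"wy": 0,"wz": 0,"fingers": -1},
  {"dx": 0,"dy": 0,"dz": 0,"wx": 0,"wy": 0,"wz": 0,"fingers": -1},
  {"dx": 0,"dy": 0,"dz": 0,"wx": 0,"wy": 0,"wz": 0,"fingers": -1},
  {"dx": 0,"dy": 0,"dz": 0,"wx": 0,"wy": 0,"wz": 0,"fingers": -1},
  {"dx": 0,"dy": 0,"dz": 0,"wx": 0,"wy": 0,"wz": 0,"fingers": -1},
])

```text
t: 6.45
position: [0.4975, -0.3186, 0.1015]
eef_rot: [[-0.255, 0.966, 0.032], [0.966, 0.256, -0.027], [-0.034, 0.024, -0.999]]
contact_force: [-0.9, -0.0, 0.1]
opening: 0.001
```

```bash
python3 - <<'E'
from h import *
s=env.sense();print(s["t"],s["position"],np.round(s["qpos"],4),np.round(s["qd"],3),np.round(s["effort"],1))
a=viewer.snapshot("side");b=viewer.snapshot("top")
s=env.sense();print(s["t"],s["position"],np.round(s["qpos"],4),s["contact_force"],s["opening"])
f=lambda im,x,y,w,h:cv2.resize(im[y:y+h,x:x+w],(400,400),interpolation=cv2.INTER_CUBIC)
cv2.imwrite("pics/z3.png",np.hstack([f(a,210,290,120,120),f(b,380,195,120,120)]))
E
```

```text
6.45 [ 0.49752683 -0.31864851  0.10151071] [-6.8610e-01  4.2940e-01  1.6774e+00 -8.0000e-04  9.9290e-01 -9.4380e-01] [-0.001 -0.008 -0.004  0.001  0.002 -0.   ] [ -0.  -52.9 -23.4  -0.   -0.3  -0. ]
6.55 [ 0.49741985 -0.31857948  0.10127422] [-6.8610e-01  4.2970e-01  1.6775e+00 -8.0000e-04  9.9280e-01 -9.4380e-01] [-1.00820305  0.84417889  1.58996074] -0.0011030712802097575
```

View pics/z3.png

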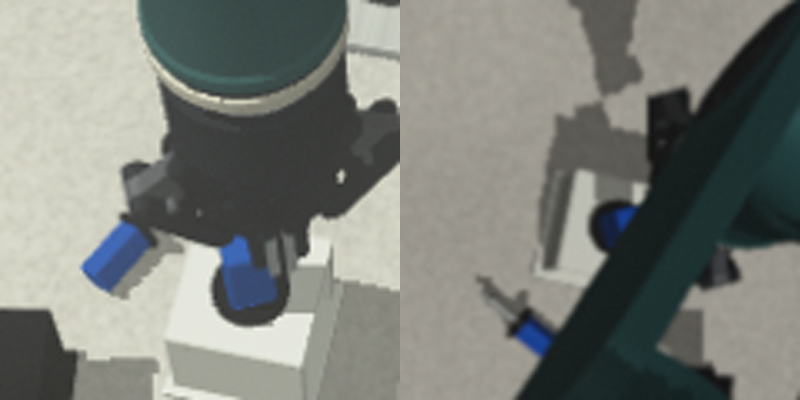

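Picture 6 shows the fingers shut beside the handle on its +x side. The tool had drifted outward during the descent, so it missed, and the puller still hangs undisturbed at about (285,375). I'll go up, open, and see how it drifts.

>>> apply_moves([
  {"dx": 0,"dy": 0,"dz": -0.8,"wx": 0,"wy": 0,"wz": 0,"fingers": 1},
  {"dx": 0,"dy": 0,"dz": -0.8,"wx": 0,"wy": 0,"wz": 0,"fingers": 1},
])

```text
t: 6.72
position: [0.4925, -0.3146, 0.145]
eef_rot: [[-0.255, 0.967, 0.023], [0.967, 0.255, -0.02], [-0.025, 0.017, -1.0]]
contact_force: [-0.3, -0.6, 0.6]
opening: 0.273
```

>>> apply_moves([
  {"dx": 0,"dy": 0,"dz": 0,"wx": 0,"wy": 0,"wz": 0,"fingers": 1},
  {"dx": 0,"dy": 0,"dz": 0,"wx": 0,"wy": 0,"wz": 0,"fingers": 1},
])

```text
t: 6.88
position: [0.4944, -0.3161, 0.1491]
eef_rot: [[-0.255, 0.967, 0.028], [0.967, 0.256, -0.024], [-0.03, 0.021, -0.999]]
contact_force: [-1.1, 0.7, -0.2]
opening: 0.562
```

>>> apply_moves([
  {"dx": 0,"dy": 0,"dz": 0,"wx": 0,"wy": 0,"wz": 0,"fingers": 1},
  {"dx": 0,"dy": 0,"dz": 0,"wx": 0,"wy": 0,"wz": 0,"fingers": 1},
])

```text
t: 7.05
position: [0.4943, -0.316, 0.1486]
eef_rot: [[-0.255, 0.967, 0.028], [0.967, 0.256, -0.024], [-0.03, 0.021, -0.999]]
contact_force: [1.1, -0.1, -0.3]
opening: 0.847
```

```bash
python3 - <<'E'
from h import *
for i in range(2):
    s=env.sense();print(s["t"],s["position"],np.round(s["qpos"],4),np.round(s["qd"],3),np.round(s["eef_rot"],3)[:,2]);viewer.snapshot("top")
E
```

```text
7.05 [ 0.49426327 -0.31596097  0.1486196 ] [-6.8610e-01  3.7140e-01  1.6344e+00 -7.0000e-04  1.0988e+00 -9.4390e-01] [ 0.     0.005  0.007  0.001 -0.007  0.   ] [ 0.028 -0.024 -0.999]
7.1 [ 0.49410102 -0.31586804  0.14841268] [-6.8610e-01  3.7160e-01  1.6346e+00 -7.0000e-04  1.0989e+00 -9.4390e-01] [-0.002  0.005 -0.    -0.001  0.002  0.001] [ 0.028 -0.024 -0.999]
```

```bash
cat >> h.py <<'E'
def goto(p,yaw=None):
    """tool-frame units from the present pose to TCP p, tool straight down, tool y at yaw (deg)"""
    from scipy.spatial.transform import Rotation as Ro
    s=env.sense();R=np.array(s["eef_rot"]);d=R.T@(np.array(p)-s["position"])/.03
    y=R[:2,1]/np.linalg.norm(R[:2,1]) if yaw is None else np.array([np.cos(np.radians(yaw)),np.sin(np.radians(yaw))])
    T=np.column_stack([np.cross([*y,0],[0,0,-1]),[*y,0],[0,0,-1]])
    w=Ro.from_matrix(R.T@T).as_rotvec()/np.radians(5)
    print("t",round(s["t"],2),"pos",np.round(s["position"],4),"d",d.round(2),"w",w.round(2),"F",np.round(s["contact_force"],1),"op",round(s["opening"],3))
E
python3 -c "
from h import *
goto([.480,-.3045,.14],14.5)"
```

```text
t 7.15 pos [ 0.494  -0.3158  0.1483] d [ 0.49 -0.36  0.26] w [0.24 0.34 0.06] F [-0.1  0.2  0.3] op 0.993
```

>>> apply_moves([
  {"dx": 0.49,"dy": -0.36,"dz": 0.26,"wx": 0.24,"wy": 0.34,"wz": 0.06,"fingers": 1},
  {"dx": 0,"dy": 0,"dz": 0,"wx": 0,"wy": 0,"wz": 0,"fingers": 1},
  {"dx": 0,"dy": 0,"dz": 0.3,"wx": 0,"wy": 0,"wz": 0,"fingers": 1},
  {"dx": 0,"dy": 0,"dz": 0.3,"wx": 0,"wy": 0,"wz": 0,"fingers": 1},
  {"dx": 0,"dy": 0,"dz": 0.3,"wx": 0,"wy": 0,"wz": 0,"fingers": 1},
  {"dx": 0,"dy": 0,"dz": 0.3,"wx": 0,"wy": 0,"wz": 0,"fingers": 1},
])

```text
t: 7.65
position: [0.4776, -0.3026, 0.0987]
eef_rot: [[-0.25, 0.968, -0.005], [0.968, 0.25, 0.004], [0.005, -0.004, -1.0]]
contact_force: [-0.0, -0.2, 0.4]
opening: 1.0
```

```bash
python3 -c "
from h import *
goto([.480,-.3045,.083],14.5)"
```

```text
t 7.65 pos [ 0.4776 -0.3026  0.0987] d [-0.08  0.06  0.52] w [-0.04 -0.06 -0.01] F [-0.  -0.2  0.4] op 1.0
```

>>> apply_moves([
  {"dx": -0.08,"dy": 0.06,"dz": 0.25,"wx": -0.04,"wy": -0.06,"wz": 0,"fingers": 1},
  {"dx": 0,"dy": 0,"dz": 0.22,"wx": 0,"wy": 0,"wz": 0,"fingers": 1},
  {"dx": 0,"dy": 0,"dz": 0,"wx": 0,"wy": 0,"wz": 0,"fingers": 1},
])

```text
t: 7.9
position: [0.4784, -0.3033, 0.0796]
eef_rot: [[-0.25, 0.968, -0.004], [0.968, 0.25, 0.002], [0.003, -0.003, -1.0]]
contact_force: [-0.4, 0.3, 0.5]
opening: 1.0
```

```bash
python3 -c "
from h import *
goto([.480,-.3045,.082],14.5)"
```

```text
t 7.9 pos [ 0.4784 -0.3033  0.0796] d [-0.05  0.04 -0.08] w [-0.03 -0.04 -0.01] F [-0.4  0.3  0.5] op 1.0
```

>>> apply_moves([
  {"dx": -0.05,"dy": 0.04,"dz": -0.08,"wx": -0.03,"wy": -0.04,"wz": 0,"fingers": -1},
  {"dx": 0,"dy": 0,"dz": 0,"wx": 0,"wy": 0,"wz": 0,"fingers": -1},
  {"dx": 0,"dy": 0,"dz": 0,"wx": 0,"wy": 0,"wz": 0,"fingers": -1},
  {"dx": 0,"dy": 0,"dz": 0,"wx": 0,"wy": 0,"wz": 0,"fingers": -1},
  {"dx": 0,"dy": 0,"dz": 0,"wx": 0,"wy": 0,"wz": 0,"fingers": -1},
  {"dx": 0,"dy": 0,"dz": 0,"wx": 0,"wy": 0,"wz": 0,"fingers": -1},
  {"dx": 0,"dy": 0,"dz": 0,"wx": 0,"wy": 0,"wz": 0,"fingers": -1},
  {"dx": 0,"dy": 0,"dz": 0,"wx": 0,"wy": 0,"wz": 0,"fingers": -1},
])

```text
t: 8.57
position: [0.4811, -0.3054, 0.0834]
eef_rot: [[-0.25, 0.968, 0.002], [0.968, 0.25, -0.002], [-0.003, 0.001, -1.0]]
contact_force: [-0.0, -0.1, -0.5]
opening: 0.26
```

```bash
python3 -c "
from h import *
goto([.480,-.3045,.19],14.5)"
```

```text
t 8.57 pos [ 0.4811 -0.3054  0.0834] d [ 0.03 -0.02 -3.55] w [ 0.02  0.03 -0.01] F [-0.  -0.1 -0.5] op 0.26
```

>>> apply_moves([
  {"dx": 0,"dy": 0,"dz": -0.15,"wx": 0,"wy": 0,"wz": 0,"fingers": -1},
  {"dx": 0,"dy": 0,"dz": -0.25,"wx": 0,"wy": 0,"wz": 0,"fingers": -1},
  {"dx": 0,"dy": 0,"dz": -0.25,"wx": 0,"wy": 0,"wz": 0,"fingers": -1},
  {"dx": 0,"dy": 0,"dz": -0.25,"wx": 0,"wy": 0,"wz": 0,"fingers": -1},
  {"dx": 0,"dy": 0,"dz": -0.25,"wx": 0,"wy": 0,"wz": 0,"fingers": -1},
])

```text
t: 8.98
position: [0.4798, -0.3041, 0.1193]
eef_rot: [[-0.25, 0.968, -0.001], [0.968, 0.25, 0.0], [0.001, -0.001, -1.0]]
contact_force: [0.3, 0.0, -1.2]
opening: 0.257
```

```bash
python3 -c "
from h import *
goto([.481,-.3054,.2],14.5)"
```

```text
t 8.98 pos [ 0.4798 -0.3041  0.1193] d [-0.05  0.03 -2.69] w [-0.01 -0.01 -0.01] F [ 0.3  0.  -1.2] op 0.257
```

>>> apply_moves([
  {"dx": 0,"dy": 0,"dz": -0.34,"wx": 0,"wy": 0,"wz": 0,"fingers": -1},
  {"dx": 0,"dy": 0,"dz": -0.34,"wx": 0,"wy": 0,"wz": 0,"fingers": -1},
  {"dx": 0,"dy": 0,"dz": -0.34,"wx": 0,"wy": 0,"wz": 0,"fingers": -1},
  {"dx": 0,"dy": 0,"dz": -0.34,"wx": 0,"wy": 0,"wz": 0,"fingers": -1},
  {"dx": 0,"dy": 0,"dz": -0.34,"wx": 0,"wy": 0,"wz": 0,"fingers": -1},
  {"dx": 0,"dy": 0,"dz": -0.34,"wx": 0,"wy": 0,"wz": 0,"fingers": -1},
  {"dx": 0,"dy": 0,"dz": -0.34,"wx": 0,"wy": 0,"wz": 0,"fingers": -1},
  {"dx": 0,"dy": 0,"dz": -0.34,"wx": 0,"wy": 0,"wz": 0,"fingers": -1},
  {"dx": 0,"dy": 0,"dz": 0,"wx": 0,"wy": 0,"wz": 0,"fingers": -1},
])

```text
t: 9.73
position: [0.4815, -0.3054, 0.2155]
eef_rot: [[-0.25, 0.968, 0.006], [0.968, 0.25, -0.005], [-0.007, 0.005, -1.0]]
contact_force: [0.3, 0.5, -0.9]
opening: 0.256
```

>>> apply_moves([
  {"dx": 0.5,"dy": 0.2,"dz": 0,"wx": 0,"wy": 0,"wz": 0,"fingers": -1},
  {"dx": 0.9,"dy": 0.37,"dz": 0,"wx": 0,"wy": 0,"wz": 0,"fingers": -1},
  {"dx": 0.9,"dy": 0.37,"dz": 0,"wx": 0,"wy": 0,"wz": 0,"fingers": -1},
  {"dx": 0.9,"dy": 0.37,"dz": 0,"wx": 0,"wy": 0,"wz": 0,"fingers": -1},
  {"dx": 0.9,"dy": 0.37,"dz": 0,"wx": 0,"wy": 0,"wz": 0,"fingers": -1},
  {"dx": 0.9,"dy": 0.37,"dz": 0,"wx": 0,"wy": 0,"wz": 0,"fingers": -1},
  {"dx": 0.9,"dy": 0.37,"dz": 0,"wx": 0,"wy": 0,"wz": 0,"fingers": -1},
  {"dx": 0.9,"dy": 0.37,"dz": 0,"wx": 0,"wy": 0,"wz": 0,"fingers": -1},
  {"dx": 0.9,"dy": 0.37,"dz": 0,"wx": 0,"wy": 0,"wz": 0,"fingers": -1},
  {"dx": 0.9,"dy": 0.37,"dz": 0,"wx": 0,"wy": 0,"wz": 0,"fingers": -1},
  {"dx": 0.9,"dy": 0.37,"dz": 0,"wx": 0,"wy": 0,"wz": 0,"fingers": -1},
  {"dx": 0.9,"dy": 0.37,"dz": 0,"wx": 0,"wy": 0,"wz": 0,"fingers": -1},
  {"dx": 0.5,"dy": 0.2,"dz": 0,"wx": 0,"wy": 0,"wz": 0,"fingers": -1},
  {"dx": 0,"dy": 0,"dz": 0,"wx": 0,"wy": 0,"wz": 0,"fingers": -1},
])

```text
t: 10.9
position: [0.5255, 0.0684, 0.2119]
eef_rot: [[-0.245, 0.97, 0.002], [0.97, 0.245, -0.002], [-0.003, 0.002, -1.0]]
contact_force: [-1.0, 0.4, -2.5]
opening: 0.257
```

```bash
python3 -c "
from h import *
goto([.535,.073,.17],14.5)
for c in ('side','top'):
    cv2.imwrite('pics/%s1.png'%c,viewer.snapshot(c))
    for t in ('puller_tip','puller_shoulder','hook_eye','puller'): print(c,t,[(np.round(r['xy'],1).tolist(),round(r['confidence'],2)) for r in finder.tip_of(t,c)[:3]])
goto([.535,.073,.17],14.5)
"
```

```text
t 10.9 pos [0.5255 0.0684 0.2119] d [0.07 0.34 1.4 ] w [ 0.02  0.03 -0.06] F [-1.   0.4 -2.5] op 0.257
side puller_tip [([265.2, 343.2], 0.66), ([310.6, 185.0], 0.58)]
side puller_shoulder [([259.2, 345.5], 0.69), ([309.0, 180.5], 0.58)]
side hook_eye [([313.8, 205.8], 0.58)]
side puller [([261.6, 344.7], 0.86), ([311.1, 187.6], 0.81)]
top puller_tip [([400.7, 279.8], 0.45)]
top puller_shoulder [([406.8, 281.0], 0.49)]
top hook_eye []
top puller [([402.7, 280.5], 0.55), ([288.8, 241.6], 0.37)]
t 11.4 pos [0.5262 0.0637 0.2123] d [0.24 0.36 1.41] w [ 0.02  0.05 -0.11] F [-0.6 -1.  -1.1] op 0.257
```

>>> apply_moves([
  {"dx": 0.12,"dy": 0.18,"dz": 0.3,"wx": 0.02,"wy": 0.05,"wz": -0.1,"fingers": -1},
  {"dx": 0.12,"dy": 0.18,"dz": 0.3,"wx": 0,"wy": 0,"wz": 0,"fingers": -1},
  {"dx": 0,"dy": 0,"dz": 0.3,"wx": 0,"wy": 0,"wz": 0,"fingers": -1},
  {"dx": 0,"dy": 0,"dz": 0.3,"wx": 0,"wy": 0,"wz": 0,"fingers": -1},
  {"dx": 0,"dy": 0,"dz": 0.3,"wx": 0,"wy": 0,"wz": 0,"fingers": -1},
  {"dx": 0,"dy": 0,"dz": 0.2,"wx": 0,"wy": 0,"wz": 0,"fingers": -1},
  {"dx": 0,"dy": 0,"dz": 0,"wx": 0,"wy": 0,"wz": 0,"fingers": -1},
  {"dx": 0,"dy": 0,"dz": 0,"wx": 0,"wy": 0,"wz": 0,"fingers": -1},
])

```text
t: 12.07
position: [0.535, 0.0733, 0.1537]
eef_rot: [[-0.248, 0.969, -0.003], [0.969, 0.248, 0.0], [0.001, -0.003, -1.0]]
contact_force: [0.5, 0.4, -1.8]
opening: 0.257
```

```bash
python3 -c "
from h import *
goto([.535,.073,.157],14.5)
s=viewer.snapshot('side');goto([.535,.073,.157],14.5);t=viewer.snapshot('top')
cv2.imwrite('pics/side2.png',s);cv2.imwrite('pics/top2.png',t)
f=lambda im,x,y,w,h:cv2.resize(im[y:y+h,x:x+w],(400,500),interpolation=cv2.INTER_CUBIC)
cv2.imwrite('pics/z4.png',np.hstack([f(s,280,150,80,100),f(t,250,190,80,100)]))
"
```

```text
t 12.07 pos [0.535  0.0733 0.1537] d [-0.01 -0.   -0.11] w [-0.04 -0.01 -0.03] F [ 0.5  0.4 -1.8] op 0.257
t 12.12 pos [0.5348 0.0733 0.1538] d [-0.01  0.   -0.11] w [-0.04 -0.01 -0.03] F [-0.6 -0.  -2.3] op 0.257
```

View pics/z4.png

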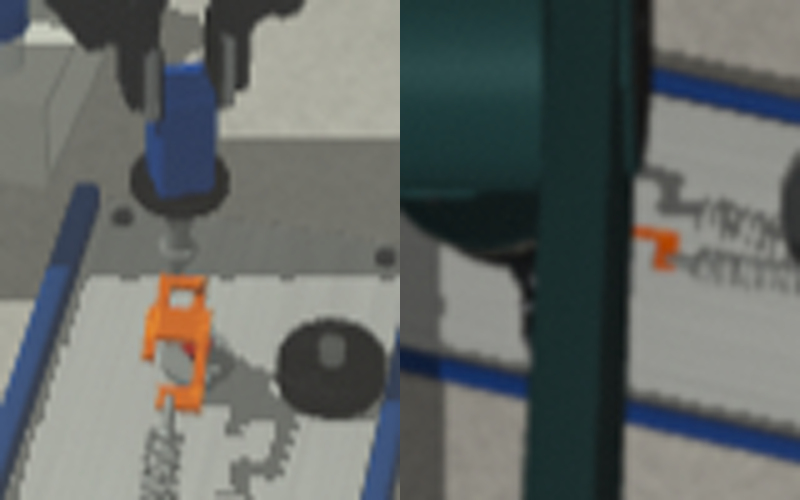

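```bash
python3 -c "
from h import *
ax=np.array([.535,.0733])
for z in (.084,.097,.101,.14,.136): print(z,proj('side',[*ax,z]))
for z in (.072,.0743): print(z,proj('side',[.5351,.0731,z]),proj('top',[.5351,.0731,z]))
print('mm/px',proj('side',[.536,.0733,.084])-proj('side',[.535,.0733,.084]),proj('side',[.535,.0743,.084])-proj('side',[.535,.0733,.084]),proj('side',[.535,.0733,.085])-proj('side',[.535,.0733,.084]))
s=cv2.imread('pics/side2.png')
o=cv2.resize(s[175:225,295:335],(640,800),interpolation=cv2.INTER_CUBIC)[:600]
cv2.imwrite('pics/z5.png',o)
"
```

```text
0.084 [315.3830923  205.88186402]
0.097 [315.36783129 201.58780885]
0.101 [315.36310453 200.25114067]
0.14 [315.31625276 186.8248192 ]
0.136 [315.32112192 188.23556142]
0.072 [315.44495872 209.84794864] [283.02800109 237.84396827]
0.0743 [315.44236946 209.1059611 ] [282.94154273 237.73252206]
mm/px [ 0.47713843 -0.00269945] [-0.00293026 -0.34748131] [-0.00116845 -0.3276175 ]
```

View pics/z5.png

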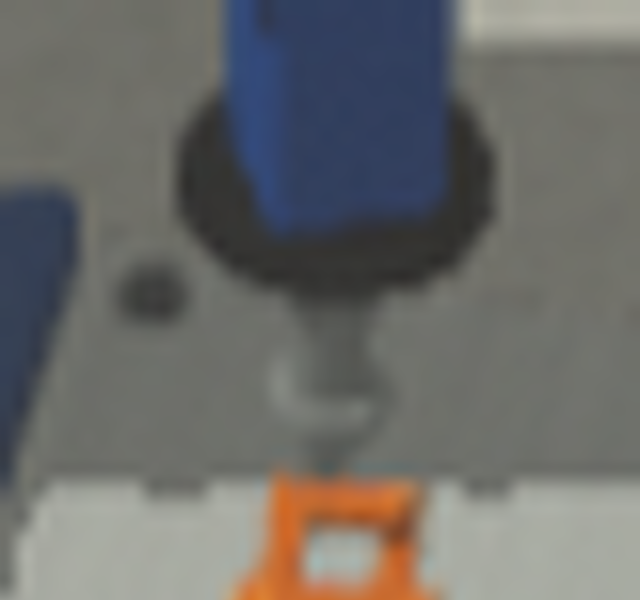

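The side zoom shows the pin tip at about (315,204) and the eye's centre at (315.9,209.3). The puller should shift about 1 mm in +x and 2 mm in -y, and then go down into the eye.

>>> apply_moves([
  {"dx": -0.07,"dy": 0.03,"dz": 0,"wx": -0.04,"wy": 0,"wz": 0,"fingers": -1},
  {"dx": 0,"dy": 0,"dz": 0,"wx": 0,"wy": 0,"wz": 0,"fingers": -1},
  {"dx": 0,"dy": 0,"dz": 0.1,"wx": 0,"wy": 0,"wz": 0,"fingers": -1},
  {"dx": 0,"dy": 0,"dz": 0.1,"wx": 0,"wy": 0,"wz": 0,"fingers": -1},
  {"dx": 0,"dy": 0,"dz": 0.1,"wx": 0,"wy": 0,"wz": 0,"fingers": -1},
  {"dx": 0,"dy": 0,"dz": 0.1,"wx": 0,"wy": 0,"wz": 0,"fingers": -1},
  {"dx": 0,"dy": 0,"dz": 0,"wx": 0,"wy": 0,"wz": 0,"fingers": -1},
])

```text
t: 12.75
position: [0.5387, 0.0711, 0.1436]
eef_rot: [[-0.248, 0.969, 0.006], [0.969, 0.248, 0.001], [-0.0, 0.007, -1.0]]
contact_force: [-0.3, 0.1, -1.6]
opening: 0.254
```

```bash
python3 -c "
from h import *
goto([.536,.071,.132],14.5)
cv2.imwrite('pics/side3.png',viewer.snapshot('side'))
for t in ('puller_tip','hook_eye'): print(t,[(np.round(r['xy'],1).tolist(),round(r['confidence'],2)) for r in finder.tip_of(t,'side')[:3]])
goto([.536,.071,.132],14.5)
"
```

```text
t 12.75 pos [0.5387 0.0711 0.1436] d [ 0.02 -0.09  0.39] w [ 0.07  0.01 -0.03] F [-0.3  0.1 -1.6] op 0.254
puller_tip [([316.3, 205.9], 0.8), ([264.7, 343.8], 0.73)]
hook_eye [([316.1, 207.5], 0.74)]
t 12.9 pos [0.5391 0.0711 0.1442] d [ 0.02 -0.11  0.4 ] w [ 0.08  0.01 -0.03] F [ 0.2  0.1 -1.3] op 0.259
```

>>> apply_moves([
  {"dx": 0.02,"dy": -0.11,"dz": -0.05,"wx": 0.08,"wy": 0,"wz": 0,"fingers": -1},
  {"dx": 0,"dy": 0,"dz": 0,"wx": 0,"wy": 0,"wz": 0,"fingers": -1},
  {"dx": 0,"dy": -0.02,"dz": 0.1,"wx": 0.01,"wy": 0,"wz": 0,"fingers": -1},
  {"dx": 0,"dy": -0.02,"dz": 0.1,"wx": 0.01,"wy": 0,"wz": 0,"fingers": -1},
])

```text
t: 13.23
position: [0.5351, 0.0706, 0.1404]
eef_rot: [[-0.248, 0.969, -0.0], [0.969, 0.248, -0.001], [-0.001, -0.0, -1.0]]
contact_force: [0.2, -0.1, -1.4]
opening: 0.259
```

```bash
python3 -c "
from h import *
goto([.536,.071,.132],14.5)"
```

```text
t 13.23 pos [0.5351 0.0706 0.1404] d [0.   0.03 0.28] w [-0.    0.01 -0.03] F [ 0.2 -0.1 -1.4] op 0.259
```

>>> apply_moves([
  {"dx": 0,"dy": 0.02,"dz": 0.1,"wx": 0,"wy": 0,"wz": 0,"fingers": -1},
  {"dx": 0,"dy": 0,"dz": 0.1,"wx": 0,"wy": 0,"wz": 0,"fingers": -1},
])

```text
t: 13.4
position: [0.5357, 0.0708, 0.1339]
eef_rot: [[-0.248, 0.969, 0.0], [0.969, 0.248, -0.001], [-0.001, -0.0, -1.0]]
contact_force: [0.1, 0.1, -1.9]
opening: 0.257
```

```bash
python3 -c "
from h import *
goto([.536,.071,.130],14.5)"
```

```text
t 13.4 pos [0.5357 0.0708 0.1339] d [0.01 0.01 0.13] w [-0.    0.01 -0.03] F [ 0.1  0.1 -1.9] op 0.257
```

>>> apply_moves([
  {"dx": 0,"dy": 0,"dz": 0.1,"wx": 0,"wy": 0,"wz": 0,"fingers": -1},
  {"dx": 0,"dy": 0,"dz": 0.08,"wx": 0,"wy": 0,"wz": 0,"fingers": -1},
  {"dx": 0,"dy": 0,"dz": 0,"wx": 0,"wy": 0,"wz": 0,"fingers": -1},
])

```text
t: 13.65
position: [0.5356, 0.0713, 0.1272]
eef_rot: [[-0.248, 0.969, -0.0], [0.969, 0.248, -0.0], [-0.0, -0.0, -1.0]]
contact_force: [-0.3, 0.8, 1.0]
opening: 0.263
```

```bash
python3 -c "
from h import *
goto([.536,.071,.127],14.5)
s=viewer.snapshot('side');cv2.imwrite('pics/side4.png',s)
cv2.imwrite('pics/z6.png',cv2.resize(s[170:240,280:360],(640,560),interpolation=cv2.INTER_CUBIC))
goto([.536,.071,.127],14.5)"
```

```text
t 13.65 pos [0.5356 0.0713 0.1272] d [-0.01  0.01  0.01] w [-0.    0.   -0.03] F [-0.3  0.8  1. ] op 0.263
t 13.7 pos [0.5357 0.0712 0.1274] d [-0.01  0.01  0.01] w [-0.    0.   -0.03] F [0.2 0.5 0.7] op 0.257
```

View pics/z6.png

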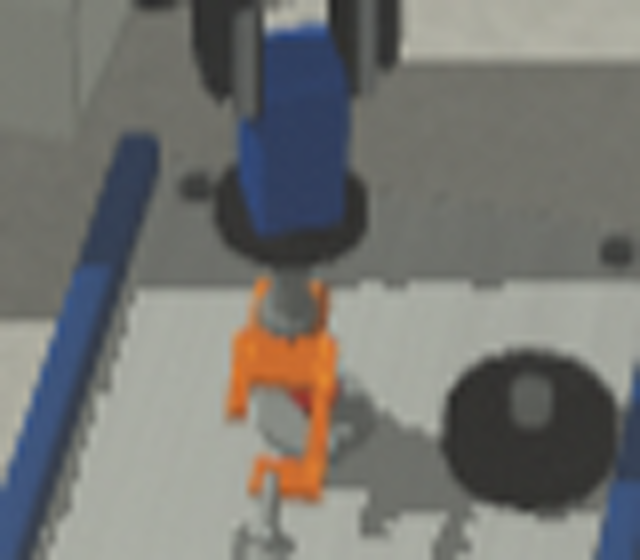

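The pin sits in the eye with the shoulder on the plate around (316,208), and the force rose by about 2.5 N on contact. The red head's centre is at about (318.6,219.5). Next I'll stretch the spring outward.

>>> apply_moves([
  {"dx": 0.13,"dy": 0.08,"dz": 0,"wx": 0,"wy": 0,"wz": 0,"fingers": -1},
  {"dx": 0.13,"dy": 0.08,"dz": 0,"wx": 0,"wy": 0,"wz": 0,"fingers": -1},
  {"dx": 0.13,"dy": 0.08,"dz": 0,"wx": 0,"wy": 0,"wz": 0,"fingers": -1},
  {"dx": 0.13,"dy": 0.08,"dz": 0,"wx": 0,"wy": 0,"wz": 0,"fingers": -1},
])

```text
t: 14.03
position: [0.5412, 0.087, 0.1277]
eef_rot: [[-0.248, 0.969, -0.001], [0.969, 0.248, -0.005], [-0.005, -0.002, -1.0]]
contact_force: [-1.0, -4.1, -0.4]
opening: 0.257
```

```bash
python3 -c "
from h import *
goto([.5465,.107,.127],14.5)"
```

```text
t 14.03 pos [0.5412 0.087  0.1277] d [0.6  0.34 0.02] w [-0.03  0.06 -0.03] F [-1.  -4.1 -0.4] op 0.257
```

>>> apply_moves([
  {"dx": 0.13,"dy": 0.07,"dz": 0,"wx": 0,"wy": 0.03,"wz": 0,"fingers": -1},
  {"dx": 0.13,"dy": 0.07,"dz": 0,"wx": 0,"wy": 0.02,"wz": 0,"fingers": -1},
  {"dx": 0.13,"dy": 0.07,"dz": 0,"wx": 0,"wy": 0.02,"wz": 0,"fingers": -1},
  {"dx": 0.13,"dy": 0.07,"dz": 0,"wx": 0,"wy": 0.02,"wz": 0,"fingers": -1},
  {"dx": 0,"dy": 0,"dz": 0,"wx": 0,"wy": 0,"wz": 0,"fingers": -1},
])

```text
t: 14.45
position: [0.5449, 0.1043, 0.1271]
eef_rot: [[-0.251, 0.968, -0.006], [0.968, 0.251, -0.002], [-0.001, -0.006, -1.0]]
contact_force: [-0.1, -5.8, -0.4]
opening: 0.259
```

```bash
python3 -c "
from h import *
goto([.5465,.107,.127],14.5)
s=viewer.snapshot('side');t=viewer.snapshot('top');cv2.imwrite('pics/side5.png',s);cv2.imwrite('pics/top5.png',t)
for c in ('side','top'):
  for q in ('post_axis','post','hook_bend','hook_eye'): print(c,q,[(np.round(r['xy'],1).tolist(),round(r['confidence'],2)) for r in finder.tip_of(q,c)[:2]])
t0=cv2.imread('pics/top0.png')
o=np.zeros((600,800,3),np.uint8);o[:,:480]=cv2.resize(s[180:240,290:338],(480,600),interpolation=cv2.INTER_CUBIC)
o[:300,480:]=cv2.resize(t0[223:253,268:300],(320,300),interpolation=cv2.INTER_CUBIC);o[300:,480:]=cv2.resize(t[223:253,268:300],(320,300),interpolation=cv2.INTER_CUBIC)
cv2.imwrite('pics/z7.png',o)
goto([.5465,.107,.127],14.5)"
```

```text
t 14.45 pos [0.5449 0.1043 0.1271] d [0.07 0.08 0.  ] w [-0.07  0.01  0.01] F [-0.1 -5.8 -0.4] op 0.259
side post_axis [([430.1, 287.1], 0.41), ([322.0, 218.2], 0.4)]
side post [([316.4, 226.0], 0.6)]
side hook_bend [([318.6, 209.5], 0.45)]
side hook_eye [([319.3, 199.3], 0.62), ([314.5, 222.2], 0.18)]
top post_axis [([280.3, 236.1], 0.63)]
top post [([283.0, 235.2], 0.56)]
top hook_bend [([280.5, 240.6], 0.54)]
top hook_eye [([270.7, 233.8], 0.6)]
t 14.95 pos [0.5446 0.1036 0.1271] d [0.1  0.09 0.  ] w [-0.07  0.01  0.  ] F [-0.5 -6.9 -1.6] op 0.258
```

View pics/z7.png

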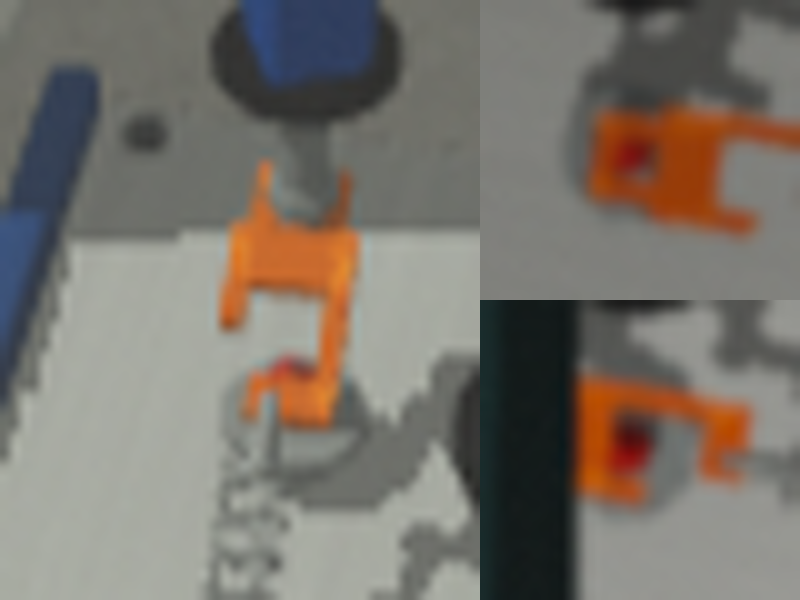

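Picture 10: the top inset shows the red head at about (282.8,236.6) inside the throat, with the crossbar to its left. In the side view the collar's centre column is about 319.1 and the head's top row about 215.

```bash
python3 -c "
from h import *
for h in (-.007,0,.007):
    p=atz('top',(282.7,236.8),.044+h); print(h,'post',p.round(4),'side headtop-back',proj('side',[p[0],p[1]+.003,.048+h]).round(1),'collar ctr',proj('side',[p[0],p[1],.034+h]).round(1),'collar front',proj('side',[p[0],p[1]-.016,.034+h]).round(1))
for z in (.055,.060,.065):
    print(z,'bend top',atz('top',(268+13.3-.45,223+14.3-.45),z).round(4),'throat in end',atz('top',(268+22.3-.45,223+13.8-.45),z).round(4))
    print('   side bend',atz('side',(290+28.8-.45,180+29.0-.45),z).round(4))
for h in (0.040,.048):print('side post',atz('side',(318.9,218.5),h))
"
```

```text
-0.007 post [0.5416 0.0771 0.037 ] side headtop-back [318.5 217.2] collar ctr [318.5 222.5] collar front [318.5 228.1]
0 post [0.5408 0.0764 0.044 ] side headtop-back [318.1 215.3] collar ctr [318.1 220.6] collar front [318.2 226.2]
0.007 post [0.54   0.0758 0.051 ] side headtop-back [317.7 213.3] collar ctr [317.7 218.7] collar front [317.8 224.2]
0.055 bend top [0.5394 0.0798 0.055 ] throat in end [0.5407 0.0585 0.055 ]
   side bend [0.5415 0.0926 0.055 ]
0.06 bend top [0.5388 0.0794 0.06  ] throat in end [0.5401 0.0581 0.06  ]
   side bend [0.5414 0.088  0.06  ]
0.065 bend top [0.5382 0.0789 0.065 ] throat in end [0.5395 0.0577 0.065 ]
   side bend [0.5414 0.0833 0.065 ]
side post [0.54252582 0.07720669 0.04      ]
side post [0.54242984 0.07002604 0.048     ]
```

>>> apply_moves([
  {"dx": 0.05,"dy": 0.08,"dz": 0,"wx": -0.07,"wy": 0,"wz": 0,"fingers": -1},
  {"dx": 0.05,"dy": 0.08,"dz": 0.05,"wx": 0,"wy": 0,"wz": 0,"fingers": -1},
  {"dx": 0,"dy": 0,"dz": 0,"wx": 0,"wy": 0,"wz": 0,"fingers": -1},
])

```text
t: 15.2
position: [0.5475, 0.1059, 0.125]
eef_rot: [[-0.251, 0.968, -0.002], [0.968, 0.251, -0.005], [-0.004, -0.003, -1.0]]
contact_force: [-1.7, -5.8, -0.0]
opening: 0.257
```

```bash
cat > prof.py <<'E'
from h import *
def look(tag):
    s=viewer.snapshot('side');t=viewer.snapshot('top');cv2.imwrite(f'pics/side{tag}.png',s);cv2.imwrite(f'pics/top{tag}.png',t)
    def code(p):
        b,g,r=map(int,p)
        return 'R' if r>90 and g<60 and b<70 and r>2*g else 'O' if r>130 and r>b+70 and g>50 else 'g' if max(b,g,r)-min(b,g,r)<40 and r>100 else 'd' if max(b,g,r)<60 else '.'
    print('top rows228-246 cols 272-294')
    for y in range(228,247): print(y,''.join(code(t[y,x]) for x in range(272,296)))
    print('side rows 200-230 cols 308-330')
    for y in range(200,228): print(y,''.join(code(s[y,x]) for x in range(308,331)))
E
python3 -c "
from prof import *
goto([.5488,.1076,.124],14.5);look('6');goto([.5488,.1076,.124],14.5)"
```

```text
t 15.2 pos [0.5475 0.1059 0.125 ] d [0.04 0.06 0.03] w [-0.04  0.05  0.01] F [-1.7 -5.8 -0. ] op 0.257
top rows228-246 cols 272-294
228 dddd.gg.......gggggg....
229 dddd....gg....gggggggggg
230 dddd.OOOOOO..ggggggggggg
231 dddd.OOOOOOOOOOO..gggggg
232 dddd.OOOOOOOOOOOOOOOO.gg
233 dddd.OOOO....OOOOOOOOOOg
234 ddddROOOO....ggg.OOOOOOg
235 ddddROOOOR....ggg.OOOO.g
236 ddddROOORR....ggg.OOOO.g
237 ddddROOORRRRR.ggg.OOO.gg
238 ddddROOORRRRRggggOOO.ggg
239 ddddROOORRRR.gggg.OOO.gg
240 dddd.OOOOOOO.ggggg....gg
241 dddd..OOOOOOgggggggggggg
242 dddd.ggg....gggggggggggg
243 dddd.ggggggggggggggggggg
244 dddd.ggggggggggggggggggg
245 dddd.ggggggggggggggggggg
246 dddd.ggggggggggggggggggg
side rows 200-230 cols 308-330
200 gggggggg.O.gggg...ggggg
201 ggggggggOOOggg.g..ggggg
202 gggggggOOOOO.....Oggggg
203 ggggggOOOOOOOOOOOOOgggg
204 ggggggOOOOOOOOOOOOOgggg
205 ggggggOOOOOOOOOOOOOgggg
206 ggggggOOOOOOOOOOOOOgggg
207 ggggggOOOOOOOOOOOOOgggg
208 gggggOOOOOOOOOOOOO.gggg
209 gggggOOOgg....OOOO.gggg
210 gggggOOOggggggg.OOggggg
211 gggggOOOgggggggOOOggggg
212 gggggOOggggggggOOOggggg
213 gggggggggggggggOOOggggg
214 gggggggggggggggOO.ggggg
215 gggggggggggggggOO.ggggg
216 ggggggggg.OOggOOOgggggg
217 ggggggggOOOOOOOOOgggggg
218 ggggggggOOOOOOOOOgggggg
219 ggggggg.Og.OOOOOO.ggggg
220 gggggggOOggOOOOO..ggggg
221 gggggggO.ggOOOOOg.ggggg
222 gggggggggg...OOO...gggg
223 gggggggggg.ggggggg.gggg
224 ggggggggggggggggggggggg
225 gggggggggggggggg..ggggg
226 ggggggggggggggggggggggg
227 gggggggggg.....gggggggg
t 15.3 pos [0.5472 0.1057 0.1251] d [0.05 0.07 0.04] w [-0.04  0.05  0.01] F [-1.4 -5.5 -0.5] op 0.26
```

>>> apply_moves([
  {"dx": 0.1,"dy": 0.05,"dz": 0.1,"wx": -0.04,"wy": 0.05,"wz": 0,"fingers": -1},
  {"dx": 0.03,"dy": 0.02,"dz": 0.1,"wx": 0,"wy": 0,"wz": 0,"fingers": -1},
  {"dx": 0.02,"dy": 0,"dz": 0.1,"wx": 0,"wy": 0,"wz": 0,"fingers": -1},
  {"dx": 0.02,"dy": 0,"dz": 0.1,"wx": 0,"wy": 0,"wz": 0,"fingers": -1},
])

```text
t: 15.63
position: [0.5474, 0.1088, 0.113]
eef_rot: [[-0.253, 0.968, -0.001], [0.968, 0.253, -0.005], [-0.004, -0.003, -1.0]]
contact_force: [-0.7, -5.4, 0.7]
opening: 0.261
```

```bash
python3 -c "
from prof import *
goto([.5485,.1088,.110],14.5);look('7');goto([.5485,.1088,.11],14.5)"
```

```text
t 15.63 pos [0.5474 0.1088 0.113 ] d [-0.01  0.04  0.1 ] w [-0.03  0.05  0.03] F [-0.7 -5.4  0.7] op 0.261
top rows228-246 cols 272-294
228 dddd......ggggggggg...gg
229 dddd.g........ggggg....g
230 ddd.OOO..gg.....gg......
231 ddd.OOOOOOOOO..gggg.....
232 ddddROOOOOOOOOOOOOO.gggg
233 ddd.ROOOOOOOOOOOOOOOOOgg
234 ddd.OOOO.......OOOOOOOgg
235 ddd.OOOOR.....gggOOOOOgg
236 dddROOOORRRRR.gggOOOOOgg
237 dddROOOOR..RR.gggOOOO.gg
238 dddROOOOR...Rggg.OO..ggg
239 ddd.OOOO.RRR.ggg.OOO.ggg
240 ddd.OOOOOROggggggOOO.ggg
241 ddd.OOOOOOOggggggggggggg
242 ddd.g...OOOggggggggggggg
243 ddd.gggggggggggggggggggg
244 ddd.gggggggggggggggggggg
245 ddd.gggggggggggggggggggg
246 ddd.gggggggggggggggggggg
side rows 200-230 cols 308-330
200 gggggggggOggg.....ggggg
201 gggggggggOggg.....ggggg
202 gggggggggOggg.....ggggg
203 gggggggg.O.ggggg..ggggg
204 gggggggOOOOggg.g.Oggggg
205 gggggg.OOOOOOOOOOOggggg
206 ggggggOOOOOOOOOOOOOgggg
207 ggggggOOOOOOOOOOOOOgggg
208 ggggggOOOOOOOOOOOOOgggg
209 ggggggOOOOOOOOOOOOOgggg
210 ggggg.OOOOOOOOOOOO.gggg
211 gggggOOO...OOOOOOO.gggg
212 gggggOOOggggggg.OOggggg
213 gggggOOOgggggggOOOggggg
214 gggggOO.gggggggOOOggggg
215 gggggggggggggggOOOggggg
216 gggggggggg...ggOO.ggggg
217 ggggggggg.RRR..OOgggggg
218 ggggggggORRRRROOOgggggg
219 ggggggggOOOOOOOOOgggggg
220 ggggggggOOOOOOOOOgggggg
221 gggggggOOggOOOOO.gggggg
222 gggggggOOggOOOOOggggggg
223 gggggggg.ggOOOOOgg.gggg
224 gggggggggg.gg...g.ggggg
225 gggggggggg.ggggg..ggggg
226 gggggggggg.gggggggggggg
227 gggggggggg.....gggggggg
t 15.73 pos [0.5469 0.1088 0.1126] d [-0.01  0.05  0.09] w [-0.04  0.04  0.03] F [-1.5 -6.2 -0.2] op 0.258
```

>>> apply_moves([
  {"dx": 0.05,"dy": 0.07,"dz": 0.03,"wx": -0.04,"wy": 0.04,"wz": 0,"fingers": -1},
  {"dx": 0.03,"dy": 0.01,"dz": 0.07,"wx": 0,"wy": 0,"wz": 0,"fingers": -1},
  {"dx": 0.01,"dy": 0,"dz": 0.06,"wx": 0,"wy": 0,"wz": 0,"fingers": -1},
])

```text
t: 15.98
position: [0.5481, 0.1102, 0.1077]
eef_rot: [[-0.254, 0.967, -0.001], [0.967, 0.254, -0.004], [-0.003, -0.002, -1.0]]
contact_force: [0.2, -5.5, 0.7]
opening: 0.258
```

```bash
python3 -c "
from prof import *
goto([.5485,.1103,.104],14.5)"
```

```text
t 15.98 pos [0.5481 0.1102 0.1077] d [0.   0.01 0.12] w [-0.02  0.04  0.04] F [ 0.2 -5.5  0.7] op 0.258
```

>>> apply_moves([
  {"dx": 0.01,"dy": 0.01,"dz": 0.06,"wx": -0.01,"wy": 0.02,"wz": 0,"fingers": -1},
  {"dx": 0.02,"dy": 0.01,"dz": 0.06,"wx": 0,"wy": 0,"wz": 0,"fingers": -1},
  {"dx": 0,"dy": 0,"dz": 0,"wx": 0,"wy": 0,"wz": 0,"fingers": -1},
])

```text
t: 16.23
position: [0.5478, 0.1096, 0.1038]
eef_rot: [[-0.255, 0.967, -0.002], [0.967, 0.255, -0.005], [-0.004, -0.004, -1.0]]
contact_force: [-0.7, -5.9, 0.6]
opening: 0.259
```

```bash
python3 -c "
from prof import *
goto([.5485,.1103,.1],14.5);look('8');goto([.5485,.1103,.1],14.5)"
```

```text
t 16.23 pos [0.5478 0.1096 0.1038] d [0.02 0.03 0.13] w [-0.04  0.05  0.05] F [-0.7 -5.9  0.6] op 0.259
top rows228-246 cols 272-294
228 dddd......ggggggggg...gg
229 dddd.g........ggggg...gg
230 dddd.OO..gg.....gg....gg
231 ddd.OOOOOOOOO.gggg......
232 ddddOOOOOOOOOOOOOO..gg..
233 ddd.ROOOOOOOOOOOOOOOO.gg
234 ddd.OOOO.......OOOOOOOgg
235 ddd.OOOOR.....gg.OOOOOgg
236 dddROOORRRRRR.gggOOOO.gg
237 dddROOOORRRRR.gg.OOOO.gg
238 dddROOOORRRRRggg.OO..ggg
239 dddROOOO.RRR.ggg.OOO.ggg
240 ddd.OOOOOROggggg.OOO.ggg
241 ddd.OOOOOOOggggggggggggg
242 ddd.g...OOOggggggggggggg
243 ddd.gggggggggggggggggggg
244 ddd.gggggggggggggggggggg
245 ddd.gggggggggggggggggggg
246 ddd.gggggggggggggggggggg
side rows 200-230 cols 308-330
200 gggggggggggg.....gggggg
201 gggggggggggg....ggggggg
202 gggggggggO.gg...ggggggg
203 gggggggggOggg......gggg
204 gggggggggOggg......gggg
205 gggggggggO.gggggg.ggggg
206 ggggggggOOOgggggg.ggggg
207 gggggggOOOOOO..OOOggggg
208 gggggg.OOOOOOOOOOOOgggg
209 ggggggOOOOOOOOOOOOOgggg
210 ggggggOOOOOOOOOOOOOgggg
211 ggggggOOOOOOOOOOOOOgggg
212 ggggggOOOOOOOOOOOOOgggg
213 ggggg.OO...OOOOOOO.gggg
214 gggggOOOgggggggOOOggggg
215 gggggOOOgggggggOOOggggg
216 ggggg.O.ggOO.ggOOOggggg
217 ggggggggg.RRR.gOOOggggg
218 gggggggg.RRRRR.OO.ggggg
219 gggggggg.RRRRR.OO.ggggg
220 ggggggggOOOOR..OOgggggg
221 ggggggggOOOOOOOOOgggggg
222 ggggggggO..OOOOOOgggggg
223 ggggggg.OggOOOOOOg.gggg
224 ggggggg.OggOOOOO..ggggg
225 ggggggggggg.OOOOg.ggggg
226 gggggggggg.gggggggggggg
227 gggggggggg.....gggggggg
t 16.33 pos [0.5479 0.1095 0.1041] d [0.02 0.03 0.14] w [-0.04  0.05  0.05] F [-0.9 -5.3  1.9] op 0.255
```

```bash
python3 -c "
import cv2
t=cv2.imread('pics/top8.png');s=cv2.imread('pics/side8.png')
for c in (280,281,282,283,284,285): print('top col',c,[tuple(map(int,t[y,c][::-1])) for y in range(232,243)])
print('top row237',[tuple(map(int,t[237,x][::-1])) for x in range(277,291)])
print('top row238',[tuple(map(int,t[238,x][::-1])) for x in range(277,291)])
for r in (217,218,219): print('side row',r,[tuple(map(int,s[r,x][::-1])) for x in range(314,326)])
print('side col319',[tuple(map(int,s[y,319][::-1])) for y in range(210,224)])
"
```

```text
top col 280 [(180, 82, 18), (152, 77, 36), (121, 69, 48), (110, 52, 37), (118, 37, 20), (123, 34, 21), (112, 45, 34), (114, 60, 47), (151, 72, 32), (171, 79, 28), (149, 93, 66)]
top col 281 [(173, 78, 23), (136, 72, 41), (89, 62, 52), (85, 41, 38), (106, 23, 21), (127, 18, 15), (129, 21, 18), (114, 33, 23), (144, 58, 22), (170, 73, 20), (156, 86, 51)]
top col 282 [(168, 76, 23), (137, 69, 33), (92, 57, 45), (84, 37, 34), (105, 20, 18), (133, 16, 13), (139, 15, 14), (118, 30, 22), (134, 62, 39), (160, 81, 46), (151, 93, 65)]
top col 283 [(168, 77, 25), (148, 70, 28), (102, 61, 46), (89, 40, 36), (106, 23, 20), (126, 15, 13), (133, 19, 15), (113, 42, 38), (114, 84, 78), (126, 102, 93), (124, 108, 99)]
top col 284 [(166, 79, 29), (156, 74, 29), (111, 71, 57), (86, 57, 53), (98, 38, 37), (114, 31, 29), (120, 42, 41), (113, 67, 65), (109, 98, 96), (112, 112, 109), (110, 112, 110)]
top col 285 [(162, 78, 37), (166, 78, 35), (129, 88, 73), (91, 81, 78), (84, 71, 69), (92, 70, 68), (106, 88, 85), (111, 102, 98), (111, 111, 109), (110, 113, 111), (110, 112, 110)]
top row237 [(185, 76, 4), (17
[... 557 characters left out ...]
53), (107, 81, 73), (173, 102, 56), (196, 106, 50), (175, 120, 83)]
side row 218 [(132, 137, 130), (133, 135, 128), (141, 97, 91), (115, 51, 47), (176, 57, 52), (162, 56, 50), (138, 52, 48), (123, 55, 50), (112, 73, 65), (190, 104, 51), (194, 105, 49), (139, 102, 75)]
side row 219 [(132, 135, 130), (133, 134, 126), (140, 87, 82), (142, 55, 51), (165, 57, 52), (161, 57, 52), (144, 53, 49), (122, 54, 50), (121, 80, 64), (197, 104, 46), (194, 106, 53), (137, 116, 97)]
side col319 [(198, 105, 46), (197, 104, 46), (176, 95, 46), (145, 94, 61), (156, 149, 137), (144, 134, 126), (152, 76, 72), (163, 54, 49), (162, 56, 50), (161, 57, 52), (143, 60, 50), (176, 92, 48), (197, 104, 45), (198, 106, 49)]
```

>>> apply_moves([
  {"dx": 0.05,"dy": 0.03,"dz": 0.04,"wx": -0.04,"wy": 0.05,"wz": -0.03,"fingers": -1},
  {"dx": 0.03,"dy": 0.01,"dz": 0.07,"wx": 0,"wy": 0,"wz": 0,"fingers": -1},
  {"dx": 0.02,"dy": 0.01,"dz": 0.06,"wx": 0,"wy": 0,"wz": 0,"fingers": -1},
])

```text
t: 16.58
position: [0.5486, 0.1111, 0.0995]
eef_rot: [[-0.259, 0.966, 0.0], [0.966, 0.259, -0.003], [-0.003, -0.001, -1.0]]
contact_force: [-0.6, -6.3, 1.7]
opening: 0.263
```

```bash
python3 -c "
from prof import *
goto([.5483,.111,.096],14.5)"
```

```text
t 16.58 pos [0.5486 0.1111 0.0995] d [-0.   -0.01  0.12] w [-0.01  0.04  0.1 ] F [-0.6 -6.3  1.7] op 0.263
```

>>> apply_moves([
  {"dx": 0.02,"dy": 0,"dz": 0.05,"wx": 0,"wy": 0.03,"wz": -0.05,"fingers": -1},
  {"dx": 0.02,"dy": 0,"dz": 0.04,"wx": 0,"wy": 0,"wz": 0,"fingers": -1},
])

```text
t: 16.75
position: [0.5482, 0.1112, 0.0969]
eef_rot: [[-0.264, 0.965, -0.001], [0.965, 0.264, -0.003], [-0.002, -0.001, -1.0]]
contact_force: [-1.2, -6.6, 2.9]
opening: 0.258
```

```bash
python3 -c "
from prof import *
goto([.5483,.111,.096],14.5)"
```

```text
t 16.75 pos [0.5482 0.1112 0.0969] d [-0.01 -0.    0.03] w [-0.02  0.03  0.16] F [-1.2 -6.6  2.9] op 0.258
```

>>> apply_moves([
  {"dx": 0.02,"dy": 0,"dz": 0.04,"wx": 0,"wy": 0.02,"wz": 0.1,"fingers": -1},
])

```text
t: 16.83
position: [0.5481, 0.1113, 0.0958]
eef_rot: [[-0.256, 0.967, -0.001], [0.967, 0.256, -0.002], [-0.002, -0.002, -1.0]]
contact_force: [-0.9, -6.6, 2.0]
opening: 0.258
```

>>> apply_moves([
  {"dx": 0.02,"dy": 0,"dz": 0.04,"wx": 0,"wy": 0,"wz": 0,"fingers": -1},
])

```text
t: 16.92
position: [0.548, 0.1113, 0.0948]
eef_rot: [[-0.256, 0.967, -0.001], [0.967, 0.256, -0.003], [-0.003, -0.002, -1.0]]
contact_force: [-1.0, -5.9, 0.3]
opening: 0.253
```

>>> apply_moves([
  {"dx": 0.02,"dy": 0,"dz": 0.04,"wx": 0,"wy": 0,"wz": 0,"fingers": -1},
])

```text
t: 17.0
position: [0.548, 0.1114, 0.0938]
eef_rot: [[-0.256, 0.967, -0.001], [0.967, 0.256, -0.004], [-0.004, -0.002, -1.0]]
contact_force: [-1.4, -5.4, 1.9]
opening: 0.258
```

>>> apply_moves([
  {"dx": 0.02,"dy": 0,"dz": 0.03,"wx": 0,"wy": 0,"wz": 0,"fingers": -1},
])

```text
t: 17.08
position: [0.5479, 0.1114, 0.093]
eef_rot: [[-0.256, 0.967, -0.001], [0.967, 0.256, -0.005], [-0.005, -0.002, -1.0]]
contact_force: [-0.8, -5.7, 1.9]
opening: 0.263
```

```bash
python3 -c "
from prof import *
goto([.5483,.1113,.096],14.5);look('9');goto([.5483,.111,.096],14.5)"
```

```text
t 17.08 pos [0.5479 0.1114 0.093 ] d [-0.01  0.01 -0.1 ] w [-0.03  0.05  0.07] F [-0.8 -5.7  1.9] op 0.263
top rows228-246 cols 272-294
228 ddd..................ggg
229 ddd.............gg...ggg
230 ddd...gg........gg..gggg
231 ddd.OOOOOO..g........ggg
232 ddd.OOOOOOOOOOOO..gggggg
233 ddd.OOOOOOOOOOOOOOOOOg..
234 ddd.OOOO....OOOOOOOOO...
235 dddROOOO...R.gg.OOOOOggg
236 dddROOOORRRRR.ggOOOOOggg
237 dd.OOOORRRRRR.ggOOOOOggg
238 dd.OOOO.RRRRRgggOOO.gggg
239 dd.OOOO.RRRR.gggOOO.gggg
240 dd.OOOOOOO..ggggOOOOgggg
241 dd.OOOOOOOOggggggg..gggg
242 dd...OOOOO.ggggggggggggg
243 dd.ggggg..gggggggggggggg
244 dd.ggggggggggggggggggggg
245 dd.ggggggggggggggggggggg
246 dd.ggggggggggggggggggggg
side rows 200-230 cols 308-330
200 gggggggg..dddddddd...gg
201 gggggggggg.........gggg
202 gggggggggggg.....gggggg
203 gggggggggggg....ggggggg
204 gggggggggg.gg...ggggggg
205 gggggggggOOgg...ggggggg
206 gggggggggO.gg......gggg
207 gggggggggOggg.....ggggg
208 gggggggggO.gggggg.ggggg
209 gggggggOOOO.gggg.Oggggg
210 gggggggOOOOOOOOOOO.gggg
211 gggggg.OOOOOOOOOOOOgggg
212 ggggggOOOOOOOOOOOOOgggg
213 ggggggOOOOOOOOOOOOOgggg
214 ggggggOOOOOOOOOOOOOgggg
215 ggggggOO..OOOOOOOO.gggg
216 gggggOOOgORRR.gOOOggggg
217 gggggOOOgRRRR.gOOOggggg
218 ggggg.O..RRRRR.OOOggggg
219 gggggggg.RRRRRgOOOggggg
220 ggggggggg.RRR.gOO.ggggg
221 gggggggggg.....OO.ggggg
222 ggggggggOOOOO.OOOg.gggg
223 ggggggggOOOOOOOOOg.gggg
224 ggggggggO..OOOOOO.ggggg
225 ggggggggOggOOOOO..ggggg
226 gggggggg.ggOOOOOggggggg
227 gggggggggg......ggggggg
t 17.18 pos [0.5478 0.1115 0.093 ] d [-0.02  0.01 -0.1 ] w [-0.03  0.05  0.07] F [-0.2 -5.2  1.8] op 0.263
```

>>> apply_moves([
  {"dx": 0.01,"dy": 0.01,"dz": 0.03,"wx": -0.03,"wy": 0.05,"wz": 0.05,"fingers": -1},
])

```text
t: 17.27
position: [0.5482, 0.1115, 0.0923]
eef_rot: [[-0.252, 0.968, 0.0], [0.968, 0.252, -0.001], [-0.001, 0.0, -1.0]]
contact_force: [-1.0, -7.4, 3.1]
opening: 0.255
```

>>> apply_moves([
  {"dx": 0.02,"dy": 0,"dz": 0.03,"wx": 0,"wy": 0,"wz": 0,"fingers": -1},
])

```text
t: 17.35
position: [0.5482, 0.1115, 0.0916]
eef_rot: [[-0.253, 0.968, 0.001], [0.968, 0.253, -0.002], [-0.002, 0.0, -1.0]]
contact_force: [-1.1, -5.4, 2.2]
opening: 0.258
```

>>> apply_moves([
  {"dx": 0.02,"dy": 0,"dz": 0.03,"wx": 0,"wy": 0,"wz": 0,"fingers": -1},
])

```text
t: 17.43
position: [0.5481, 0.1115, 0.091]
eef_rot: [[-0.253, 0.968, 0.001], [0.968, 0.253, -0.003], [-0.003, 0.0, -1.0]]
contact_force: [-0.5, -5.3, 2.1]
opening: 0.26
```

>>> apply_moves([
  {"dx": 0.02,"dy": 0,"dz": 0.04,"wx": 0,"wy": 0.02,"wz": 0,"fingers": -1},
])

```text
t: 17.52
position: [0.5482, 0.1117, 0.0901]
eef_rot: [[-0.253, 0.967, 0.001], [0.967, 0.253, -0.002], [-0.002, 0.0, -1.0]]
contact_force: [-1.5, -6.1, 1.7]
opening: 0.257
```

>>> apply_moves([
  {"dx": 0.02,"dy": 0,"dz": 0.04,"wx": 0,"wy": 0.02,"wz": 0,"fingers": -1},
])

```text
t: 17.6
position: [0.5482, 0.1118, 0.0891]
eef_rot: [[-0.253, 0.967, 0.001], [0.967, 0.253, -0.001], [-0.001, 0.0, -1.0]]
contact_force: [-0.9, -6.5, 1.9]
opening: 0.256
```

>>> apply_moves([
  {"dx": 0.02,"dy": 0,"dz": 0.03,"wx": 0,"wy": 0.02,"wz": 0,"fingers": -1},
])

```text
t: 17.68
position: [0.5482, 0.1119, 0.0884]
eef_rot: [[-0.254, 0.967, 0.0], [0.967, 0.254, -0.0], [-0.0, 0.0, -1.0]]
contact_force: [-0.7, -5.6, 2.5]
opening: 0.261
```

>>> apply_moves([
  {"dx": 0.02,"dy": 0,"dz": 0.03,"wx": 0,"wy": 0,"wz": 0,"fingers": -1},
])

```text
t: 17.77
position: [0.5482, 0.1119, 0.0878]
eef_rot: [[-0.254, 0.967, 0.001], [0.967, 0.254, -0.001], [-0.001, 0.0, -1.0]]
contact_force: [-1.8, -5.7, 2.8]
opening: 0.261
```

>>> apply_moves([
  {"dx": 0.02,"dy": 0,"dz": 0.03,"wx": 0,"wy": 0,"wz": 0,"fingers": -1},
])

```text
t: 17.85
position: [0.5482, 0.112, 0.0871]
eef_rot: [[-0.254, 0.967, 0.001], [0.967, 0.254, -0.002], [-0.002, 0.0, -1.0]]
contact_force: [-0.9, -5.8, 2.0]
opening: 0.259
```

```bash
python3 -c "
from prof import *
goto([.5483,.1115,.088],14.5);look('10');goto([.5483,.1115,.088],14.5)"
```

```text
t 17.85 pos [0.5482 0.112  0.0871] d [-0.02 -0.   -0.03] w [0.   0.03 0.05] F [-0.9 -5.8  2. ] op 0.259
top rows228-246 cols 272-294
228 dddd...............ggggg
229 dddd................gggg
230 dddd.ggg.............ggg
231 ddd.OOOOO..gg........ggg
232 ddd.OOOOOOOOOOO..ggggggg
233 ddd.OOOOOOOOOOOOOOOO.ggg
234 ddd.OOOO.....OOOOOOOOg..
235 ddd.OOOO...R.gg.OOOOOg..
236 ddd.OOOORRRRR.ggOOOOOggg
237 ddd.OOO.RRRRR.ggOOOO.ggg
238 dddROOO.RRRRRgg.OO..gggg
239 dddROOO.RRRR.gg.OO..gggg
240 dddROOO..R..ggg.OOO.gggg
241 ddd.OOOOOO.ggggggg..gggg
242 ddd..OOOOO.ggggggggggggg
243 ddd.gggg..gggggggggggggg
244 ddd.gggggggggggggggggggg
245 ddd.gggggggggggggggggggg
246 ddd.gggggggggggggggggggg
side rows 200-230 cols 308-330
200 gggggg.dddddddddddddd.g
201 ggggggg..ddddddddddd.gg
202 ggggggggg..dddddd...ggg
203 gggggggggggg....ggggggg
204 gggggggggggg....ggggggg
205 gggggggggg.g....ggggggg
206 ggggggggg.O.g...ggggggg
207 gggggggggOOgg...g..gggg
208 gggggggggOggg......gggg
209 gggggggggO.gggg.g.ggggg
210 ggggggg.OOO.gggg..ggggg
211 gggggggOOOOOOOOOOO.gggg
212 gggggg.OOOOOOOOOOOOgggg
213 gggggg.OOOOOOOOOOOOgggg
214 ggggggOOOOOOOOOOOOOgggg
215 ggggggOOOOOOOOOOOOOgggg
216 ggggggOOOOOOOOOOOOOgggg
217 ggggg.OO.RRRRR.OOO.gggg
218 ggggg.OO.RRRRR..OOggggg
219 ggggg.O..RRRRRg.OOggggg
220 ggggggg.g.RRR..OOO.gggg
221 gggggggggg....gOOO.gggg
222 ggggggggggg...gOO..gggg
223 ggggggggOOOOOOOOOg.gggg
224 ggggggggOOOOOOOOO.ggggg
225 ggggggggO.gOOOOOO.ggggg
226 ggggggggOggOOOOOOgggggg
227 gggggggg.gg.OOOO.gggggg
t 17.95 pos [0.5482 0.1121 0.0871] d [-0.02 -0.   -0.03] w [0.   0.03 0.05] F [-0.5 -5.7  2.6] op 0.257
```

>>> apply_moves([
  {"dx": 0.01,"dy": 0,"dz": 0.04,"wx": 0,"wy": 0.02,"wz": 0,"fingers": -1},
])

```text
t: 18.03
position: [0.5484, 0.1119, 0.0863]
eef_rot: [[-0.255, 0.967, 0.001], [0.967, 0.255, -0.001], [-0.001, 0.0, -1.0]]
contact_force: [-1.6, -5.2, 2.3]
opening: 0.257
```

>>> apply_moves([
  {"dx": 0.01,"dy": 0,"dz": 0.03,"wx": 0,"wy": 0.02,"wz": 0,"fingers": -1},
])

```text
t: 18.12
position: [0.5487, 0.1119, 0.0861]
eef_rot: [[-0.255, 0.967, 0.001], [0.967, 0.255, -0.0], [-0.001, 0.001, -1.0]]
contact_force: [-2.5, -5.7, 9.9]
opening: 0.258
```

>>> apply_moves([
  {"dx": 0.01,"dy": 0,"dz": 0.03,"wx": 0,"wy": 0.02,"wz": 0,"fingers": -1},
])

```text
t: 18.2
position: [0.5489, 0.1117, 0.086]
eef_rot: [[-0.255, 0.967, 0.001], [0.967, 0.255, 0.001], [0.0, 0.001, -1.0]]
contact_force: [-3.8, -5.1, 9.3]
opening: 0.262
```

Contact: Fz jumped from about 2.3 to 9.9 N at z = 0.086, so the hook is on the collar. Next I'll ease it back with light pressure.

>>> apply_moves([
  {"dx": -0.04,"dy": -0.02,"dz": 0.025,"wx": 0,"wy": 0,"wz": 0,"fingers": -1},
])

```text
t: 18.28
position: [0.5489, 0.1104, 0.0862]
eef_rot: [[-0.256, 0.967, 0.002], [0.967, 0.256, 0.0], [0.0, 0.002, -1.0]]
contact_force: [-2.4, -2.5, 7.2]
opening: 0.255
```

>>> apply_moves([
  {"dx": -0.05,"dy": -0.02,"dz": 0.025,"wx": 0,"wy": 0,"wz": 0,"fingers": -1},
])

```text
t: 18.37
position: [0.5493, 0.1089, 0.0863]
eef_rot: [[-0.256, 0.967, 0.003], [0.967, 0.256, 0.001], [-0.0, 0.003, -1.0]]
contact_force: [-0.8, -4.3, 5.0]
opening: 0.256
```

>>> apply_moves([
  {"dx": -0.05,"dy": -0.02,"dz": 0.025,"wx": 0,"wy": 0,"wz": 0,"fingers": -1},
])

```text
t: 18.45
position: [0.5497, 0.1074, 0.0864]
eef_rot: [[-0.256, 0.967, 0.004], [0.967, 0.256, 0.001], [-0.0, 0.004, -1.0]]
contact_force: [-1.5, -5.1, 4.5]
opening: 0.258
```

>>> apply_moves([
  {"dx": -0.05,"dy": -0.08,"dz": 0.03,"wx": 0.03,"wy": 0,"wz": 0,"fingers": -1},
])

```text
t: 18.53
position: [0.549, 0.1055, 0.0864]
eef_rot: [[-0.256, 0.967, 0.004], [0.967, 0.256, 0.001], [-0.0, 0.004, -1.0]]
contact_force: [-1.2, -3.3, 6.5]
opening: 0.252
```

>>> apply_moves([
  {"dx": -0.05,"dy": -0.04,"dz": 0.03,"wx": 0.02,"wy": 0,"wz": 0,"fingers": -1},
])

```text
t: 18.62
position: [0.5493, 0.1042, 0.0865]
eef_rot: [[-0.255, 0.967, 0.005], [0.967, 0.255, 0.001], [-0.0, 0.005, -1.0]]
contact_force: [-1.6, -1.2, 5.3]
opening: 0.261
```

```bash
python3 -c "
from prof import *
goto([.5472,.102,.086],14.5);look('11');goto([.5472,.102,.086],14.5)"
```

```text
t 18.62 pos [0.5493 0.1042 0.0865] d [-0.05 -0.09  0.02] w [0.05 0.   0.06] F [-1.6 -1.2  5.3] op 0.261
top rows228-246 cols 272-294
228 ddddddddd............ggg
229 ddddddddd..............g
230 ddddddddd........gg....g
231 ddddddddd.OO...ggggg...g
232 dddddddd.OOOOOOOOO..gggg
233 dddddddd.OOOOOOOOOOOOOOg
234 ddddddddd......OOOOOOOOg
235 ddddddddd.....ggg.OOOOOg
236 dddddddddRRRR.ggggOOOOOg
237 dddddddddRRRR.ggggOOOO.g
238 dddddddddRRRRgggggOOO.gg
239 dddddddd.RRRRgggg.OOO.gg
240 dddddddd.RRR.gggggOOO.gg
241 dddddddd.OOO.ggggggggggg
242 dddddddd..OO.ggggggggggg
243 dddddddddggggggggggggggg
244 dddddddd.ggggggggggggggg
245 dddddddd.ggggggggggggggg
246 dddddddd.ggggggggggggggg
side rows 200-230 cols 308-330
200 ggggg.dddd...........dd
201 gggggg.ddd.......dddddd
202 gggggg.ddddddddddddddd.
203 gggggggg.dddddddddddd.g
204 gggggggggg.dddddddd.ggg
205 gggggggggggg.....gggggg
206 ggggggggggggg...ggggggg
207 gggggggggg..g...ggggggg
208 ggggggggggOOg...g.ggggg
209 ggggggggggOgg......gggg
210 ggggggggg.Ogg......gggg
211 gggggggggOOggg.....gggg
212 ggggggggOOO.gggg.O.gggg
213 gggggggOOOOOOO.OOOOgggg
214 gggggggOOOOOOOOOOOOOggg
215 gggggg.OOOOOOOOOOOOOggg
216 gggggg.OOOOOOOOOOOO.ggg
217 ggggggOOORRRRROOOOOgggg
218 ggggggOOORRRRR.OOOOgggg
219 ggggggOOORRRRRg.OOOgggg
220 ggggggOO..RRR..gOO.gggg
221 gggggg.........gOOggggg
222 gggggg.g........OO.gggg
223 gggggggggggggggOOO.gggg
224 gggggggggggggggOOOggggg
225 gggggggg.OOOO.OOO.ggggg
226 ggggggggOO.OOOOOOgggggg
227 ggggggggO.gOOOOOOgggggg
t 18.72 pos [0.5493 0.1043 0.0864] d [-0.06 -0.09  0.01] w [ 0.05 -0.    0.05] F [-0.8 -2.3  5.9] op 0.256
```

>>> apply_moves([
  {"dx": -0.04,"dy": -0.04,"dz": 0.02,"wx": 0.04,"wy": 0,"wz": 0,"fingers": -1},
])

```text
t: 18.8
position: [0.5493, 0.1037, 0.0866]
eef_rot: [[-0.255, 0.967, 0.003], [0.967, 0.255, 0.002], [0.001, 0.003, -1.0]]
contact_force: [-0.3, 0.0, 2.4]
opening: 0.256
```

>>> apply_moves([
  {"dx": -0.02,"dy": -0.02,"dz": 0.01,"wx": 0.02,"wy": 0,"wz": 0,"fingers": -1},
])

```text
t: 18.88
position: [0.5494, 0.1035, 0.0868]
eef_rot: [[-0.254, 0.967, 0.002], [0.967, 0.254, 0.002], [0.002, 0.003, -1.0]]
contact_force: [-0.2, -0.8, 2.3]
opening: 0.263
```

>>> apply_moves([
  {"dx": 0,"dy": 0,"dz": 0,"wx": 0,"wy": 0,"wz": 0,"fingers": -1},
  {"dx": 0,"dy": 0,"dz": 0,"wx": 0,"wy": 0,"wz": 0,"fingers": -1},
])

```text
t: 19.05
position: [0.5495, 0.1041, 0.0869]
eef_rot: [[-0.254, 0.967, 0.002], [0.967, 0.254, 0.003], [0.003, 0.003, -1.0]]
contact_force: [-0.5, -1.6, 2.4]
opening: 0.258
```

```bash
python3 -c "
from prof import *
goto([.5480,.102,.086],14.5)"
```

```text
t 19.05 pos [0.5495 0.1041 0.0869] d [-0.05 -0.07  0.03] w [ 0.03 -0.03  0.04] F [-0.5 -1.6  2.4] op 0.258
```

>>> apply_moves([
  {"dx": -0.07,"dy": -0.05,"dz": -0.02,"wx": 0.03,"wy": 0,"wz": 0,"fingers": -1},
  {"dx": -0.02,"dy": -0.02,"dz": -0.06,"wx": 0,"wy": 0,"wz": 0,"fingers": -1},
])

```text
t: 19.22
position: [0.5486, 0.1018, 0.0891]
eef_rot: [[-0.254, 0.967, 0.0], [0.967, 0.254, 0.004], [0.004, 0.001, -1.0]]
contact_force: [0.5, 0.4, -1.2]
opening: 0.259
```

>>> apply_moves([
  {"dx": 0,"dy": 0,"dz": -0.06,"wx": 0,"wy": 0,"wz": 0,"fingers": -1},
])

```text
t: 19.3
position: [0.5484, 0.1021, 0.0907]
eef_rot: [[-0.253, 0.967, -0.0], [0.967, 0.253, 0.005], [0.005, 0.001, -1.0]]
contact_force: [-0.6, 0.2, -1.6]
opening: 0.259
```

```bash
python3 -c "
from prof import *
goto([.5480,.102,.09],14.5);look('12')"
```

```text
t 19.3 pos [0.5484 0.1021 0.0907] d [ 0.   -0.01  0.02] w [ 0.01 -0.05  0.04] F [-0.6  0.2 -1.6] op 0.259
top rows228-246 cols 272-294
228 ddddddddddd............g
229 ddddddddddd.............
230 ddddddddddd......gg....g
231 dddddddddd.....ggggg...g
232 dddddddddd.OOOOOOO..gggg
233 dddddddddd..OOOOOOOOOOOg
234 ddddddddddd....OOOOOOOO.
235 ddddddddddd...ggg.OOOOOg
236 dddddddddddRR..gggOOOOOg
237 dddddddddd.RR.ggggOOOO.g
238 dddddddddd.RRgggggOOO.gg
239 dddddddddd.RRgggggOOO.gg
240 dddddddddd.R.gggggOOO.gg
241 dddddddddd.O.ggggggggggg
242 dddddddddd.O.ggggggggggg
243 dddddddddd.ggggggggggggg
244 dddddddddd.ggggggggggggg
245 dddddddddd.ggggggggggggg
246 dddddddddd.ggggggggggggg
side rows 200-230 cols 308-330
200 ggggg.dddd.......dddddd
201 ggggg..dddd.dddddddddd.
202 gggggg..ddddddddddddd.g
203 ggggggggg.ddddddddd.ggg
204 ggggggggggg.dddd..ggggg
205 gggggggggggg....ggggggg
206 gggggggggggg....ggggggg
207 ggggggggggOgg...ggggggg
208 gggggggggg.gg...g..gggg
209 gggggggggg.gg......gggg
210 gggggggggOggg.ggg..gggg
211 gggggggg.O.gggggg..gggg
212 gggggggOOOO.gggg.O.gggg
213 gggggggOOOOOOOOOOOOgggg
214 gggggggOOOOOOOOOOOO.ggg
215 gggggg.OOOOOOOOOOOO.ggg
216 ggggggOOOOOOOOOOOOOgggg
217 ggggggOOORRRRROOOOOgggg
218 ggggggOOORRRRR.OOOOgggg
219 ggggggOO.RRRRR.gOOOgggg
220 ggggggOO..RRR..gOO.gggg
221 gggggggg........OOggggg
222 gggggggg.......OOO.gggg
223 gggggggggggggggOOO.gggg
224 ggggggggg..ggggOO.ggggg
225 ggggggggOOOOOOOOO.ggggg
226 ggggggggOOgOOOOOOgggggg
227 ggggggggO.gOOOOOOgggggg
```

The hook stays put in both views with red in front of the crossbar, and the forces are back at baseline. I'll withdraw the pin.

>>> apply_moves([
  {"dx": 0,"dy": 0,"dz": -0.1,"wx": 0,"wy": -0.03,"wz": 0,"fingers": -1},
  {"dx": 0,"dy": 0,"dz": -0.1,"wx": 0,"wy": 0,"wz": 0,"fingers": -1},
])

```text
t: 19.57
position: [0.5477, 0.1021, 0.0964]
eef_rot: [[-0.253, 0.967, -0.001], [0.967, 0.253, 0.002], [0.002, -0.0, -1.0]]
contact_force: [-0.4, -0.6, -1.6]
opening: 0.261
```

```bash
python3 -c "
from prof import *
goto([.5484,.1021,.12],14.5)"
```

```text
t 19.57 pos [0.5477 0.1021 0.0964] d [-0.01  0.02 -0.79] w [-0.   -0.03  0.03] F [-0.4 -0.6 -1.6] op 0.261
```

>>> apply_moves([
  {"dx": 0,"dy": 0.02,"dz": -0.15,"wx": 0,"wy": -0.03,"wz": 0,"fingers": -1},
  {"dx": 0,"dy": 0.02,"dz": -0.2,"wx": 0,"wy": 0,"wz": 0,"fingers": -1},
  {"dx": 0,"dy": 0,"dz": -0.3,"wx": 0,"wy": 0,"wz": 0,"fingers": -1},
  {"dx": 0,"dy": 0,"dz": -0.3,"wx": 0,"wy": 0,"wz": 0,"fingers": -1},
  {"dx": 0,"dy": 0,"dz": -0.5,"wx": 0,"wy": 0,"wz": 0,"fingers": -1},
  {"dx": 0,"dy": 0,"dz": -0.5,"wx": 0,"wy": 0,"wz": 0,"fingers": -1},
  {"dx": 0,"dy": 0,"dz": -0.5,"wx": 0,"wy": 0,"wz": 0,"fingers": -1},
  {"dx": 0,"dy": 0,"dz": -0.5,"wx": 0,"wy": 0,"wz": 0,"fingers": -1},
  {"dx": 0,"dy": 0,"dz": -0.5,"wx": 0,"wy": 0,"wz": 0,"fingers": -1},
  {"dx": 0,"dy": 0,"dz": 0,"wx": 0,"wy": 0,"wz": 0,"fingers": -1},
  {"dx": 0,"dy": 0,"dz": 0,"wx": 0,"wy": 0,"wz": 0,"fingers": -1},
])

```text
t: 20.48
position: [0.5495, 0.103, 0.2129]
eef_rot: [[-0.254, 0.967, 0.005], [0.967, 0.254, 0.0], [-0.001, 0.004, -1.0]]
contact_force: [0.2, -0.5, -1.6]
opening: 0.26
```

```bash
python3 -c "
from prof import *
goto([.4811,-.3054,.2],14.5)
s=viewer.snapshot('side');cv2.imwrite('pics/side13.png',s)
cv2.imwrite('pics/z8.png',cv2.resize(s[150:250,280:360],(480,600),interpolation=cv2.INTER_CUBIC))"
```

```text
t 20.48 pos [0.5495 0.103  0.2129] d [-12.59  -5.66   0.42] w [0.05 0.01 0.04] F [ 0.2 -0.5 -1.6] op 0.26
```

View pics/z8.png

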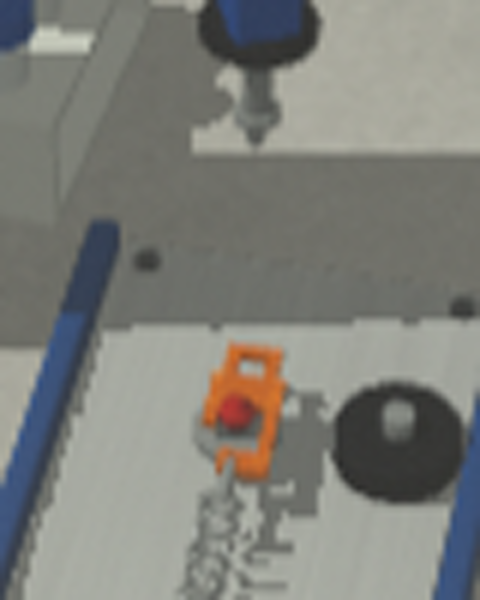

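Picture 11 shows the hook seated: the red head at (319.5,218) stands in front of the crossbar, and the puller is clear above. Now back to the stand.

>>> apply_moves([
  {"dx": -0.5,"dy": -0.22,"dz": 0,"wx": 0.05,"wy": 0,"wz": 0.04,"fingers": -1},
  {"dx": -0.9,"dy": -0.4,"dz": 0,"wx": 0,"wy": 0,"wz": 0,"fingers": -1},
  {"dx": -0.9,"dy": -0.4,"dz": 0,"wx": 0,"wy": 0,"wz": 0,"fingers": -1},
  {"dx": -0.9,"dy": -0.4,"dz": 0,"wx": 0,"wy": 0,"wz": 0,"fingers": -1},
  {"dx": -0.9,"dy": -0.4,"dz": 0,"wx": 0,"wy": 0,"wz": 0,"fingers": -1},
  {"dx": -0.9,"dy": -0.4,"dz": 0,"wx": 0,"wy": 0,"wz": 0,"fingers": -1},
  {"dx": -0.9,"dy": -0.4,"dz": 0,"wx": 0,"wy": 0,"wz": 0,"fingers": -1},
  {"dx": -0.9,"dy": -0.4,"dz": 0,"wx": 0,"wy": 0,"wz": 0,"fingers": -1},
  {"dx": -0.9,"dy": -0.4,"dz": 0,"wx": 0,"wy": 0,"wz": 0,"fingers": -1},
  {"dx": -0.9,"dy": -0.4,"dz": 0,"wx": 0,"wy": 0,"wz": 0,"fingers": -1},
  {"dx": -0.9,"dy": -0.4,"dz": 0,"wx": 0,"wy": 0,"wz": 0,"fingers": -1},
  {"dx": -0.9,"dy": -0.4,"dz": 0,"wx": 0,"wy": 0,"wz": 0,"fingers": -1},
  {"dx": -0.9,"dy": -0.4,"dz": 0,"wx": 0,"wy": 0,"wz": 0,"fingers": -1},
  {"dx": -0.6,"dy": -0.3,"dz": 0,"wx": 0,"wy": 0,"wz": 0,"fingers": -1},
  {"dx": 0,"dy": 0,"dz": 0,"wx": 0,"wy": 0,"wz": 0,"fingers": -1},
  {"dx": 0,"dy": 0,"dz": 0,"wx": 0,"wy": 0,"wz": 0,"fingers": -1},
])

```text
t: 21.87
position: [0.4726, -0.2959, 0.1957]
eef_rot: [[-0.253, 0.967, -0.02], [0.967, 0.253, 0.01], [0.015, -0.017, -1.0]]
contact_force: [-1.6, 0.6, -0.9]
opening: 0.257
```

```bash
python3 -c "
from prof import *
goto([.4811,-.3054,.16],14.5)"
```

```text
t 21.87 pos [ 0.4726 -0.2959  0.1957] d [-0.39  0.21  1.18] w [-0.19 -0.17  0.03] F [-1.6  0.6 -0.9] op 0.257
```

>>> apply_moves([
  {"dx": -0.39,"dy": 0.21,"dz": 0.3,"wx": -0.19,"wy": -0.17,"wz": 0.03,"fingers": -1},
  {"dx": 0,"dy": 0,"dz": 0.3,"wx": 0,"wy": 0,"wz": 0,"fingers": -1},
  {"dx": 0,"dy": 0,"dz": 0.3,"wx": 0,"wy": 0,"wz": 0,"fingers": -1},
  {"dx": 0,"dy": 0,"dz": 0,"wx": 0,"wy": 0,"wz": 0,"fingers": -1},
  {"dx": 0,"dy": 0,"dz": 0,"wx": 0,"wy": 0,"wz": 0,"fingers": -1},
])

```text
t: 22.28
position: [0.4796, -0.3005, 0.1639]
eef_rot: [[-0.252, 0.968, -0.005], [0.968, 0.252, 0.006], [0.007, -0.004, -1.0]]
contact_force: [0.1, -0.7, -2.2]
opening: 0.256
```

```bash
python3 -c "
from prof import *
goto([.4811,-.3054,.145],14.5)"
```

```text
t 22.28 pos [ 0.4796 -0.3005  0.1639] d [-0.17  0.01  0.63] w [-0.04 -0.08  0.02] F [ 0.1 -0.7 -2.2] op 0.256
```

>>> apply_moves([
  {"dx": -0.17,"dy": 0.01,"dz": 0.15,"wx": -0.04,"wy": -0.08,"wz": 0.02,"fingers": -1},
  {"dx": 0,"dy": 0,"dz": 0.15,"wx": 0,"wy": 0,"wz": 0,"fingers": -1},
  {"dx": 0,"dy": 0,"dz": 0.15,"wx": 0,"wy": 0,"wz": 0,"fingers": -1},
  {"dx": 0,"dy": 0,"dz": 0,"wx": 0,"wy": 0,"wz": 0,"fingers": -1},
])

```text
t: 22.62
position: [0.4814, -0.3037, 0.1494]
eef_rot: [[-0.253, 0.968, -0.001], [0.968, 0.253, -0.0], [-0.0, -0.001, -1.0]]
contact_force: [0.6, 0.2, -1.5]
opening: 0.262
```

```bash
python3 -c "
from prof import *
goto([.4811,-.3054,.085],14.5)"
```

```text
t 22.62 pos [ 0.4814 -0.3037  0.1494] d [-0.05 -0.02  2.15] w [-0.01  0.    0.03] F [ 0.6  0.2 -1.5] op 0.262
```

>>> apply_moves([
  {"dx": -0.05,"dy": -0.02,"dz": 0.15,"wx": 0,"wy": 0,"wz": 0.03,"fingers": -1},
  {"dx": 0,"dy": 0,"dz": 0.15,"wx": 0,"wy": 0,"wz": 0,"fingers": -1},
  {"dx": 0,"dy": 0,"dz": 0.15,"wx": 0,"wy": 0,"wz": 0,"fingers": -1},
  {"dx": 0,"dy": 0,"dz": 0.15,"wx": 0,"wy": 0,"wz": 0,"fingers": -1},
])

```text
t: 22.95
position: [0.482, -0.3061, 0.131]
eef_rot: [[-0.25, 0.968, 0.001], [0.968, 0.25, -0.002], [-0.002, 0.001, -1.0]]
contact_force: [-0.0, 0.2, -0.7]
opening: 0.26
```

```bash
python3 -c "
from prof import *
goto([.4811,-.3054,.085],14.5)"
```

```text
t 22.95 pos [ 0.482  -0.3061  0.131 ] d [ 0.03 -0.02  1.53] w [ 0.01  0.02 -0.01] F [-0.   0.2 -0.7] op 0.26
```

>>> apply_moves([
  {"dx": 0.03,"dy": -0.03,"dz": 0.15,"wx": 0.01,"wy": 0.02,"wz": 0,"fingers": -1},
  {"dx": 0,"dy": -0.01,"dz": 0.15,"wx": 0,"wy": 0,"wz": 0,"fingers": -1},
  {"dx": 0,"dy": -0.01,"dz": 0.15,"wx": 0,"wy": 0,"wz": 0,"fingers": -1},
  {"dx": 0,"dy": -0.01,"dz": 0.15,"wx": 0,"wy": 0,"wz": 0,"fingers": -1},
])

```text
t: 23.28
position: [0.4797, -0.3056, 0.1108]
eef_rot: [[-0.25, 0.968, -0.0], [0.968, 0.25, 0.0], [0.0, -0.0, -1.0]]
contact_force: [0.4, -0.2, -2.1]
opening: 0.262
```

```bash
python3 -c "
from prof import *
goto([.4811,-.3054,.0845],14.5)"
```

```text
t 23.28 pos [ 0.4797 -0.3056  0.1108] d [-0.    0.05  0.88] w [-0.   -0.   -0.01] F [ 0.4 -0.2 -2.1] op 0.262
```

>>> apply_moves([
  {"dx": 0,"dy": 0.04,"dz": 0.15,"wx": 0,"wy": 0,"wz": 0,"fingers": -1},
  {"dx": 0,"dy": 0,"dz": 0.15,"wx": 0,"wy": 0,"wz": 0,"fingers": -1},
  {"dx": 0,"dy": 0,"dz": 0.15,"wx": 0,"wy": 0,"wz": 0,"fingers": -1},
  {"dx": 0,"dy": 0,"dz": 0.15,"wx": 0,"wy": 0,"wz": 0,"fingers": -1},
  {"dx": 0,"dy": 0,"dz": 0.1,"wx": 0,"wy": 0,"wz": 0,"fingers": -1},
])

```text
t: 23.7
position: [0.4807, -0.3052, 0.087]
eef_rot: [[-0.249, 0.968, -0.001], [0.968, 0.249, 0.001], [0.001, -0.001, -1.0]]
contact_force: [0.1, 0.1, -2.3]
opening: 0.26
```

```bash
python3 -c "
from prof import *
goto([.4811,-.3054,.0835],14.5)"
```

```text
t 23.7 pos [ 0.4807 -0.3052  0.087 ] d [-0.01  0.01  0.12] w [-0.01 -0.01 -0.01] F [ 0.1  0.1 -2.3] op 0.26
```

Next comes 0.9–1.2 mm per row until the flange bears, then release.

>>> apply_moves([
  {"dx": 0,"dy": 0,"dz": 0.06,"wx": 0,"wy": 0,"wz": 0,"fingers": -1},
  {"dx": 0,"dy": 0,"dz": 0.04,"wx": 0,"wy": 0,"wz": 0,"fingers": -1},
  {"dx": 0,"dy": 0,"dz": 0.03,"wx": 0,"wy": 0,"wz": 0,"fingers": -1},
])

```text
t: 23.95
position: [0.4805, -0.3052, 0.0828]
eef_rot: [[-0.25, 0.968, -0.002], [0.968, 0.25, 0.001], [0.001, -0.001, -1.0]]
contact_force: [-4.1, 2.0, 16.0]
opening: 0.255
```

```bash
python3 -c "
from prof import *
goto([.4811,-.3054,.0835],14.5)"
```

```text
t 23.95 pos [ 0.4805 -0.3052  0.0828] d [-0.01  0.02 -0.02] w [-0.02 -0.01 -0.01] F [-4.1  2.  16. ] op 0.255
```

>>> apply_moves([
  {"dx": 0,"dy": 0,"dz": -0.02,"wx": 0,"wy": 0,"wz": 0,"fingers": -1},
  {"dx": 0,"dy": 0,"dz": 0,"wx": 0,"wy": 0,"wz": 0,"fingers": 1},
  {"dx": 0,"dy": 0,"dz": 0,"wx": 0,"wy": 0,"wz": 0,"fingers": 1},
  {"dx": 0,"dy": 0,"dz": 0,"wx": 0,"wy": 0,"wz": 0,"fingers": 1},
  {"dx": 0,"dy": 0,"dz": 0,"wx": 0,"wy": 0,"wz": 0,"fingers": 1},
  {"dx": 0,"dy": 0,"dz": 0,"wx": 0,"wy": 0,"wz": 0,"fingers": 1},
  {"dx": 0,"dy": 0,"dz": 0,"wx": 0,"wy": 0,"wz": 0,"fingers": 1},
  {"dx": 0,"dy": 0,"dz": 0,"wx": 0,"wy": 0,"wz": 0,"fingers": 1},
  {"dx": 0,"dy": 0,"dz": 0,"wx": 0,"wy": 0,"wz": 0,"fingers": 1},
])

```text
t: 24.7
position: [0.482, -0.3064, 0.085]
eef_rot: [[-0.25, 0.968, 0.002], [0.968, 0.25, -0.002], [-0.002, 0.001, -1.0]]
contact_force: [-0.2, -0.7, -0.8]
opening: 0.999
```

```bash
python3 -c "
from prof import *
goto([.4811,-.3054,.2],14.5)"
```

```text
t 24.7 pos [ 0.482  -0.3064  0.085 ] d [ 0.03 -0.02 -3.83] w [ 0.01  0.02 -0.01] F [-0.2 -0.7 -0.8] op 0.999
```

>>> apply_moves([
  {"dx": 0,"dy": 0,"dz": -0.2,"wx": 0,"wy": 0,"wz": 0,"fingers": 1},
  {"dx": 0,"dy": 0,"dz": -0.3,"wx": 0,"wy": 0,"wz": 0,"fingers": 1},
  {"dx": 0,"dy": 0,"dz": -0.3,"wx": 0,"wy": 0,"wz": 0,"fingers": 1},
  {"dx": 0,"dy": 0,"dz": -0.3,"wx": 0,"wy": 0,"wz": 0,"fingers": 1},
  {"dx": 0,"dy": 0,"dz": -0.4,"wx": 0,"wy": 0,"wz": 0,"fingers": 1},
  {"dx": 0,"dy": 0,"dz": -0.5,"wx": 0,"wy": 0,"wz": 0,"fingers": 1},
  {"dx": 0,"dy": 0,"dz": -0.5,"wx": 0,"wy": 0,"wz": 0,"fingers": 1},
  {"dx": 0,"dy": 0,"dz": -0.5,"wx": 0,"wy": 0,"wz": 0,"fingers": 1},
  {"dx": 0,"dy": 0,"dz": -0.5,"wx": 0,"wy": 0,"wz": 0,"fingers": 1},
  {"dx": -0.6,"dy": 0,"dz": -0.5,"wx": 0,"wy": 0,"wz": 0,"fingers": 1},
  {"dx": -0.9,"dy": 0,"dz": 0,"wx": 0,"wy": 0,"wz": 0,"fingers": 1},
  {"dx": -0.9,"dy": 0,"dz": 0,"wx": 0,"wy": 0,"wz": 0,"fingers": 1},
  {"dx": -0.9,"dy": 0,"dz": 0,"wx": 0,"wy": 0,"wz": 0,"fingers": 1},
  {"dx": 0,"dy": 0,"dz": 0,"wx": 0,"wy": 0,"wz": 0,"fingers": 1},
  {"dx": 0,"dy": 0,"dz": 0,"wx": 0,"wy": 0,"wz": 0,"fingers": 1},
])

```text
t: 25.95
position: [0.5088, -0.4058, 0.2282]
eef_rot: [[-0.252, 0.968, 0.011], [0.968, 0.252, -0.011], [-0.013, 0.008, -1.0]]
contact_force: [0.2, 0.8, -0.5]
opening: 0.996
```

```bash
python3 -c "
from prof import *
s=viewer.snapshot('side');t=viewer.snapshot('top')
f=lambda im,x,y,w,h:cv2.resize(im[y:y+h,x:x+w],(400,300),interpolation=cv2.INTER_CUBIC)
cv2.imwrite('pics/z9.png',np.vstack([np.hstack([f(s,220,330,120,90),f(t,400,230,80,60)]),np.hstack([f(s,290,195,60,45),f(t,260,220,48,36)])]))
print(env.sense()['t'],env.sense()['qd'].round(3) if hasattr(env.sense()['qd'],'round') else '')"
```

```text
26.05 [ 0.011 -0.004  0.027  0.006  0.001  0.001]
```

View pics/z9.png

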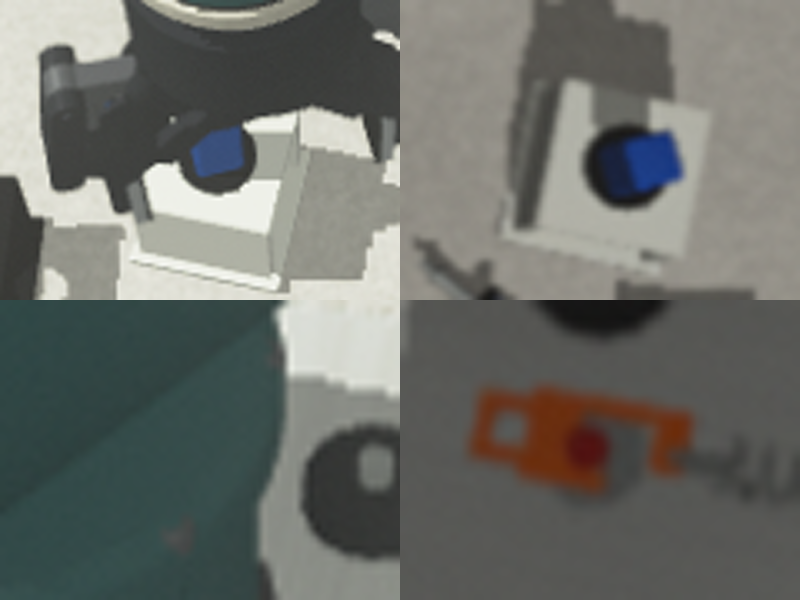

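Picture 12 shows the puller hanging upright on its flange in the white stand. The hook's crossbar sits against the neck, with the red head overlapping it. The arm touches nothing, so I'm handing in.

```bash
python3 -c "
from h import *
sign_off();s=env.sense();print(s['t'],np.round(s['contact_force'],1))"
```

```text
the job is handed in; nothing more can be done
the job is handed in; nothing more can be done
```

I refitted the spring, hung the puller back in its white stand, and handed the job in at about 26 s of the 72 s allowed. `sign_off` gives no verdict, so I only have my own checks to go on.

**What I did:**
- **Pin in the eye:** I took the puller from the stand and put its pin in the hook's eye. The shoulder was on the plate, with about 2.5 N of contact.
- **Stretching and pressing:** I stretched the spring to an estimated 31 mm, with about 6 N of pull. I then pressed the hook down until the force jumped at the collar, about 11 N at the puller.
- **Easing back:** I eased the hook back roughly 8 mm in small steps until the pull passed to the neck, then drew the pin straight out.

**Last checks:**
- **Hook:** the top picture shows the crossbar against the neck with the red head overlapping it. The hook stayed put after the pin came out.
- **Puller:** it hangs upright on its flange, in the same place as at the start. The gripper was open and clear, and the force was back near zero.

**What went wrong or disagreed:**
- **Missed grasp:** the first grasp missed because the tool drifted outward during a fast descent. The fingers closed on nothing, the puller wasn't disturbed, and the second, slower try worked.
- **Crossbar distance:** the two cameras disagreed on how far the crossbar was past the post before pressing (6 mm against 13 mm). I aimed between them and did not measure the distance exactly.
- **Stud height:** from the pictures I first judged the stud to be near mid height, but the collar was felt several millimetres lower than that.
- **Last side view:** the arm hid the hook, so the final check of it rests on the top picture and an earlier side picture.
- **Not checked:** I did not measure the tube rack, jar or tip box again at the end, though nothing came near them.

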